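# Re-rack a row of impact sockets in the order of the rail's cups

## Robot

A 7-joint arm with a two-finger parallel gripper is mounted at the origin on the work surface; the furniture and walls round the work are solid. World frame = base frame: x ahead of the robot, y to its left, z up, the work surface at z = 0. Lengths are in m, angles in rad, forces in N, time in s.
With the tool pointing down it reaches from about 0.425 to 0.925 m from the base axis. Payload 6.8 kg.
Tool frame: the origin (TCP) lies midway between the tips of the shut fingers; the grasp point (between the pads) lies 19 mm behind it; z points along the fingers, y is the line along which they close (so a half turn about z gives the same grasp; the last joint's range is limited). The gripper opens to 85 mm and grips with 20 to 120 N. Pads are 22 mm wide; open, the fingers measure 114 mm over their backs; the gripper's body (76 mm by 85 mm) begins 54 mm behind the grasp point. The pads swing forward as they close: fully open they stand 13 mm farther back than shut.
Start: joints at [-1.322, 0.477, 0.022, 1.555, -0.011, 1.109, -0.083], TCP at [0.236, 0.633, 0.231] pointing down, gripper open.
Joint ranges: [-2.96, 2.96], [-0.34, 2.1], [-1.41, 1.46], [0.24, 2.44], [-1.37, 4.51], [0.17, 1.92], [-2.96, 2.96]. Speed limits (rad/s): [2.39, 2.39, 3.14, 3.14, 3.14, 3.14, 3.14].

## Interface

Orientations are given as a unit quaternion [w, x, y, z].
In Python, from station import bot gives the robot as it stands.
- The arm moves only by the tool jog_arm, never from a script. Its argument "rows" is a list of rows, each an object of numbers: "fingers": the finger opening in mm, from 0 to 85.4; "x", "y", "z": the shift along the tool's x, y, z in mm; "ax", "ay", "az": the turn, a rotation vector about the tool's x, y, z in degrees. A call has exactly 8 rows; each row shifts and turns the commanded pose from where the row before left it, along the tool's axes as they then stand; what a row does not reach is not made up. A row lasts 1/10 s, in which the tool goes at most 50 mm and 8.59 degrees, less where a joint would pass 70% of its speed; a pose out of reach is approached as far as the arm can. A call with a gripper value outside its range is refused whole. The fingers move at their own pace and stop on an object; "force" is the grip in N (left out, the last holds). Time passes only in rows, so rows that do not move let the fingers close, or fill a call up. It gives the time, the measured TCP pose, the force, the opening and the grip force at its end, in the units of the state.
- bot.get_obs(): the state, without advancing time (a new reading comes with each control period).
- bot.read_camera(name): name is "scene" or "top"; returns a dict with "pixels" (420x560x3 uint8, red, green, blue), "vertical_fov" (degrees; the focal length in pixels is half the picture's height over the tangent of half this angle, whatever the lens; pixels are square), "cx", "cy" (the principal point, pixels), "dist_coeffs" ([k1, k2, p1, p2, k3] as OpenCV has them; the pictures are not rectified), "world_from_camera" (4x4, takes a point from camera to world coordinates). Camera axes: x right, y down, z forward; pixel columns grow to the right and rows downward; lengths in m; the calibration is good to about 2 mm. A picture is of the moment at which its call begins. There is no depth.
- bot.hand_in(): hands the job in; it is judged then, once.
The state is a dict: "t": time; "q": joint angles; "joint_vel": joint speeds; "joint_torque": joint torques, N m; "eef_pos": TCP position; "tool_rot": TCP orientation; "contact_force": force on the tool from outside, world axes, zero at the start; "torque": the same for the moment, N m; "gripper_width": opening from 0.0 (shut) to 1.0 (fully open); "grasp_force": force on a finger pad.
Only numpy, scipy, OpenCV 4.12 (cv2) and the standard library are available. Lean on these libraries where they do the work, as an engineer would, in place of code of your own. Each camera call takes 0.05 s, during which the arm holds its last target. There are 200 camera calls.

## Task

Move the row of four deep impact sockets from the peg carrier to the holder rail, re-ordering the row so that each stands upright, mouth up and fully down, in the cup that is bored for its size. Do not let any socket fall over on the way.

Things in the scene. Friction and masses are not known exactly. Their poses are not given: they have to be found in the camera images.
- carrier: fixed grey steel peg carrier, 62 x 310 mm (x, y), where the sockets stand at the start. Origin: centre of its underside, on the bench; the row runs along its y, pegs at y = -102, -34, 34, 102 mm. Plate top 6 mm above the bench; pegs 6 mm thick, 15 mm high, loose inside the sockets: lift a socket straight up 20 mm or more to clear its peg. A wire loop, 35 mm high, stands at each end
- rail: flat aluminium rail, 51 x 308 mm (x, y) and 8 mm high, carrying the four grey holder cups in a row; fixed. Origin: centre of its underside; the row runs along its own y axis, cups 72 mm apart. Which cup is where along it varies. Keep clear of the clear bag of bolts beyond its far end, solid up to 0.2 m above the bench; all else near by is under 0.12 m
- socket_16_center (a point): centre (half-way up, on the axis) of the smallest of four dark deep impact sockets: steel tube, 24 mm diameter, 72 mm tall, loose, upright, six-sided mouth up, 14 mm drive hole down over a carrier peg (which peg varies). z: its axis, up. Grip across the diameter in the upper half, fingers closing across the row, not along it (neighbours are close)
- socket_21_center (a point): centre (half-way up, on the axis) of the second smallest of four dark deep impact sockets: steel tube, 33 mm diameter, 76 mm tall, loose, upright, six-sided mouth up, 18 mm drive hole down over a carrier peg (which peg varies). z: its axis, up. Grip across the diameter in the upper half, fingers closing across the row, not along it (neighbours are close)
- socket_27_center (a point): centre (half-way up, on the axis) of the second largest of four dark deep impact sockets: steel tube, 42 mm diameter, 80 mm tall, loose, upright, six-sided mouth up, 18 mm drive hole down over a carrier peg (which peg varies). z: its axis, up. Grip across the diameter in the upper half, fingers closing across the row, not along it (neighbours are close)
- socket_34_center (a point): centre (half-way up, on the axis) of the largest of four dark deep impact sockets: steel tube, 51 mm diameter, 84 mm tall, loose, upright, six-sided mouth up, 18 mm drive hole down over a carrier peg (which peg varies). z: its axis, up. Grip across the diameter in the upper half, fingers closing across the row, not along it (neighbours are close)
- cup_16_seat (a point): centre of the floor inside the cup for the smallest socket (24 mm): fixed round grey plastic cup, bore 32 mm, flaring to 41 mm at the rim, on a square 70 mm foot on the rail (place along it varies). Floor 14 mm above the bench, rim 13 mm above the floor; a seated socket has its centre 36 mm above this point. z up, y along the rail
- cup_21_seat (a point): centre of the floor inside the cup for the second smallest socket (33 mm): fixed round grey plastic cup, bore 41 mm, flaring to 50 mm at the rim, on a square 70 mm foot on the rail (place along it varies). Floor 14 mm above the bench, rim 13 mm above the floor; a seated socket has its centre 38 mm above this point. z up, y along the rail
- cup_27_seat (a point): centre of the floor inside the cup for the second largest socket (42 mm): fixed round grey plastic cup, bore 50 mm, flaring to 59 mm at the rim, on a square 70 mm foot on the rail (place along it varies). Floor 14 mm above the bench, rim 13 mm above the floor; a seated socket has its centre 40 mm above this point. z up, y along the rail
- cup_34_seat (a point): centre of the floor inside the cup for the largest socket (51 mm): fixed round grey plastic cup, bore 59 mm, flaring to 68 mm at the rim, on a square 70 mm foot on the rail (place along it varies). Floor 14 mm above the bench, rim 13 mm above the floor; a seated socket has its centre 42 mm above this point. z up, y along the rail
There are look-alikes about, which are no part of the job. Leave any purple look-alike of the part that bears socket_16_center alone.

How it is judged:
By the outcome, as a careful person would: the job done as asked, in the order asked, and still so for the second after the job is handed in, with the robot touching nothing.
It also fails if it takes over 128 s, if anything falls off the work surface, if the arm or the gripper's body presses on something with over 40 N, if the wrist force passes 120 N, or if a joint passes its speed limit or range.

## Working session

There is one attempt and no reset: what is moved stays moved. The work goes in short steps, Python scripts to look and compute and a tool call to move; the robot and the scene stay as the last step left them, time stands still between calls to the robot, and variables do not carry over. Pictures are saved under pics/ and viewed, at most 14 in all, crops included, and the job is handed in when it is done.

Besides the shell and the picture viewer there is one more tool, called as name([rows], argument=value, ...), one row to a line, values as JSON. jog_arm: Moves the arm, as the interface text tells. Its arguments: {"type":"object","properties":{"rows":{"type":"array","items":{"type":"object","properties":{"fingers":{"type":"number"},"x":{"type":"number"},"y":{"type":"number"},"z":{"type":"number"},"ax":{"type":"number"},"ay":{"type":"number"},"az":{"type":"number"}}}},"force":{"type":"number"}},"required":["rows"]}

```bash
mkdir -p pics; ls; python3 - <<'E'
from station import bot
import cv2,numpy as np
o=bot.get_obs();print({k:np.round(v,3).tolist() for k,v in o.items()})
for n in("scene","top"):
    d=bot.read_camera(n);cv2.imwrite(f"pics/{n}0.png",d["pixels"][:,:,::-1])
    print(n,d["vertical_fov"],d["cx"],d["cy"],d["dist_coeffs"],np.round(d["world_from_camera"],3).tolist())
E
```

```text
pics
{'t': 0.0, 'q': [-1.322, 0.478, 0.022, 1.556, -0.011, 1.109, -0.083], 'joint_vel': [-0.0, -0.0, 0.0, -0.0, 0.0, 0.002, -0.0], 'joint_torque': [0.001, -59.646, 1.609, -28.119, 0.013, 0.01, -0.0], 'eef_pos': [0.236, 0.632, 0.23], 'tool_rot': [-0.0, 0.177, 0.984, -0.001], 'contact_force': [1.184, -0.288, 0.18], 'torque': [0.031, 0.034, 0.008], 'grasp_force': 0.0, 'gripper_width': 0.998}
scene 54.729835003119916 280.64023901963543 213.56049554750106 [-0.02081234  0.          0.          0.          0.        ] [[0.596, -0.448, 0.667, -0.268], [-0.803, -0.321, 0.502, -0.55], [-0.011, -0.834, -0.551, 0.695], [0.0, 0.0, 0.0, 1.0]]
top 50.45033935358068 277.2300998010824 208.47226631406042 [-0.0427454  0.         0.         0.         0.       ] [[0.024, -0.998, 0.061, 0.401], [-1.0, -0.024, -0.011, 0.008], [0.013, -0.061, -0.998, 1.234], [0.0, 0.0, 0.0, 1.0]]
```

View pics/scene0.png

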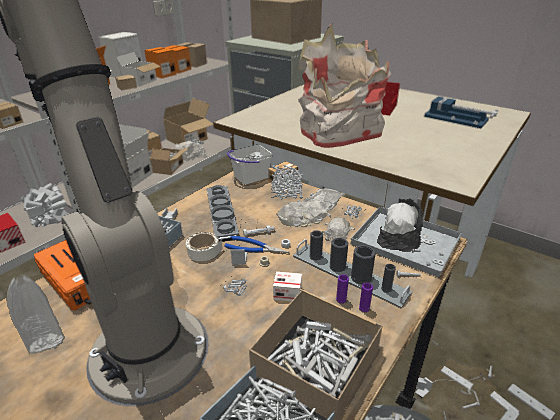

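View pics/top0.png

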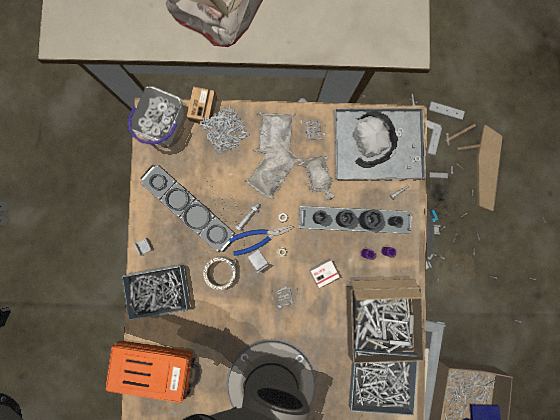

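The scene view shows dark sockets at about (316,245), (339,250), (364,265) and (389,277), with two purple look-alikes at (343,288) and (366,295). In the top view the carrier is at (355,218) and the rail runs from (145,172) to (232,245). Next are enlarged crops of both.

```bash
python3 - <<'E'
import cv2,numpy as np
a=cv2.imread("pics/top0.png");b=cv2.imread("pics/scene0.png")
z=lambda i,x,y,w,h,s:cv2.resize(i[y:y+h,x:x+w],None,fx=s,fy=s,interpolation=cv2.INTER_CUBIC)
t=np.vstack([np.hstack([z(a,290,195,130,75,3.0),z(a,135,155,133,100,3.0)[:225]]),np.hstack([z(b,290,220,130,100,3),z(b,180,170,133,100,3)])])
cv2.imwrite("pics/crop1.png",t);print(t.shape)
E
```

```text
(525, 789, 3)
```

View pics/crop1.png

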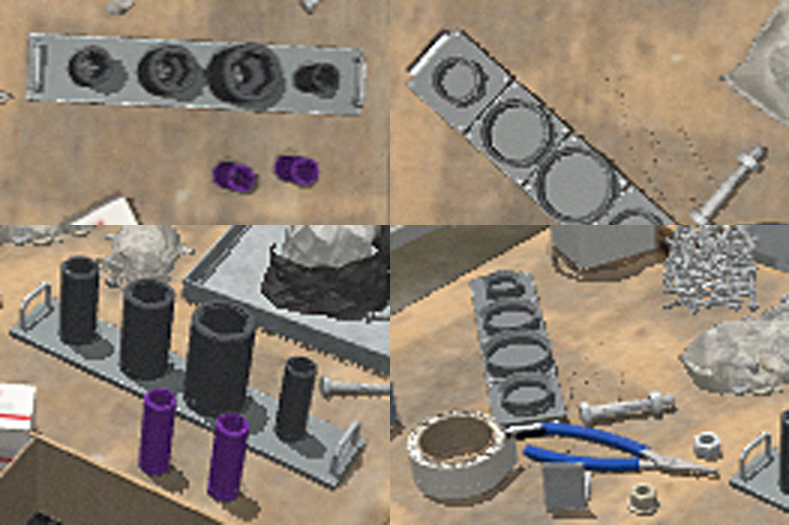

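Top order along the carrier (left to right) is 21, 27, 34, 16. The dark 16 at top (397,220) / scene (390,280) is the one wanted, because the two purple ones at top (368,253) and (388,252) stand on the bench off the carrier. The rail, from its far end, has cups small, large, largest, then a fourth. Now I'll measure.

```bash
cat > h.py <<'E'
import cv2,numpy as np
from station import bot
def cam(n):
    d=bot.read_camera(n);f=210/np.tan(np.radians(d["vertical_fov"]/2))
    d["K"]=np.array([[f,0,d["cx"]],[0,f,d["cy"]],[0,0,1.]]);d["D"]=np.array(d["dist_coeffs"]);d["T"]=np.array(d["world_from_camera"]);return d
def ray(d,p):
    u=cv2.undistortPoints(np.array(p,float).reshape(-1,1,2),d["K"],d["D"])[:,0]
    return d["T"][:3,3],np.c_[u,np.ones(len(u))]@d["T"][:3,:3].T
def plane(d,p,z):
    o,r=ray(d,p);return o+r*((z-o[2])/r[:,2])[:,None]
def tri(d1,p1,d2,p2):
    o1,r1=ray(d1,p1);o2,r2=ray(d2,p2);out=[]
    for a,b in zip(r1,r2):
        s=np.linalg.lstsq(np.c_[a,-b],o2-o1,rcond=None)[0]
        A,B=o1+a*s[0],o2+b*s[1];out.append([*(A+B)/2,np.linalg.norm(A-B)])
    return np.array(out)
def proj(d,P):
    T=np.linalg.inv(d["T"]);return cv2.projectPoints(np.array(P,float).reshape(-1,1,3),cv2.Rodrigues(T[:3,:3])[0],T[:3,3],d["K"],d["D"])[0][:,0]
E
python3 - <<'E'
from h import *
np.set_printoptions(precision=4,suppress=True)
t,s=cam("top"),cam("scene")
ts=[(321,217),(345.7,217.7),(372.3,218.3),(397.3,221)];ss=[(316.7,233),(339.7,241),(364.3,251),(390.3,266.3)]
print("mouths",tri(t,ts,s,ss))
print("mouths from scene at nominal z",np.vstack([plane(s,[p],z) for p,z in zip(ss,(.082,.086,.090,.078))]))
tc=[(158.7,182.3),(177.3,199.7),(197,217),(217.7,235)];sc=[(217.7,191.7),(220,201.7),(222.7,213.3),(225.3,226.7)]
print("cups tri",tri(t,tc,s,sc));print("cups plane",plane(t,tc,.027))
print("carrier",plane(t,[(299.5,206),(410.7,210.7),(410.7,232.7),(299.5,228.5)],.006))
# refine circles in top by Hough on upscaled rail area
g=cv2.cvtColor(t["pixels"],cv2.COLOR_RGB2GRAY);c=cv2.resize(g[155:260,135:250],None,fx=6,fy=6,interpolation=cv2.INTER_CUBIC)
C=cv2.HoughCircles(c,cv2.HOUGH_GRADIENT,1,120,param1=100,param2=25,minRadius=30,maxRadius=90)
if C is not None:
  for x,y,r in C[0][:8]:
    px=(135+x/6,155+y/6);P=plane(t,[px],.027)[0];P2=plane(t,[(px[0]+r/6,px[1])],.027)[0];print("hough",np.round(px,1),P,np.linalg.norm(P-P2)*2)
v=np.hstack([cv2.resize(t["pixels"][200:235,295:415],None,fx=6.5,fy=6.5,interpolation=cv2.INTER_CUBIC)[:,:,::-1]])
w=cv2.resize(t["pixels"][165:250,140:240],None,fx=3.6,fy=3.6,interpolation=cv2.INTER_CUBIC)[:,:,::-1];w2=cv2.resize(s["pixels"][180:245,195:255],None,fx=4.7,fy=4.7,interpolation=cv2.INTER_CUBIC)[:306,:,::-1]
b=np.zeros((540,780,3),np.uint8);b[:227,:780]=v;b[230:536,:360]=w[:306];b[230:230+w2.shape[0],400:400+w2.shape[1]]=w2;cv2.imwrite("pics/crop2.png",b);print(w2.shape)
E
```

```text
mouths [[ 0.453  -0.1198  0.0831  0.0034]
 [ 0.4533 -0.1847  0.086   0.0062]
 [ 0.4528 -0.2529  0.0869  0.0043]
 [ 0.448  -0.3218  0.0772  0.0058]]
mouths from scene at nominal z [[ 0.4555 -0.1202  0.082 ]
 [ 0.4556 -0.1869  0.086 ]
 [ 0.4508 -0.256   0.09  ]
 [ 0.4493 -0.3242  0.078 ]]
cups tri [[0.5408 0.3217 0.0129 0.0026]
 [0.4942 0.2672 0.0168 0.0041]
 [0.448  0.2113 0.0188 0.0039]
 [0.3997 0.1539 0.0204 0.0019]]
cups plane [[0.5383 0.319  0.027 ]
 [0.492  0.2665 0.027 ]
 [0.4464 0.2114 0.027 ]
 [0.3991 0.1538 0.027 ]]
carrier [[ 0.4844 -0.0668  0.006 ]
 [ 0.4789 -0.3767  0.006 ]
 [ 0.4178 -0.377   0.006 ]
 [ 0.4223 -0.0681  0.006 ]]
hough [178.2 197.4] [0.4983 0.2642 0.027 ] 0.07302388715702292
hough [196.9 215.9] [0.4493 0.2117 0.027 ] 0.07376246547727697
hough [216.2 234.6] [0.4001 0.1578 0.027 ] 0.05266474148074101
hough [156.9 182.1] [0.5388 0.3239 0.027 ] 0.04448694969371044Traceback (most recent call last):
  File "<stdin>", line 18, in <module>
ValueError: could not broadcast input array from shape (228,780,3) into shape (227,780,3)
```

```bash
python3 - <<'E'
from h import *
np.set_printoptions(precision=4,suppress=True)
t,s=cam("top"),cam("scene")
c=np.array([.4705,.2385]);u=np.array([.643,.766])
cups=[np.r_[c+u*k,.027] for k in(.108,.036,-.036,-.108)]
v=np.array([u[1],-u[0]])
cor=[np.r_[c+u*a+v*b,.008] for a,b in((.154,.0255),(.154,-.0255),(-.154,-.0255),(-.154,.0255))]
def mk(d,x,y,w,h,k):
    i=cv2.resize(d["pixels"][y:y+h,x:x+w],None,fx=k,fy=k,interpolation=cv2.INTER_CUBIC)[:,:,::-1].copy()
    def cr(P,r,col):
        a=np.linspace(0,2*np.pi,40);q=(proj(d,np.c_[P[0]+r*np.cos(a),P[1]+r*np.sin(a),0*a+P[2]])-[x,y]+.5)*k
        cv2.polylines(i,[q.astype(int)],True,col)
    for P,r in zip(cups,(.0205,.0295,.034,.025)):cr(P,r,(0,255,0))
    q=(proj(d,cor)-[x,y]+.5)*k;cv2.polylines(i,[q.astype(int)],True,(0,0,255))
    cc=np.array([.4508,-.2221])
    for o,r,z in((.102,.0165,.082),(.034,.021,.086),(-.034,.0255,.09),(-.102,.012,.078)):
        cr(np.r_[cc+o*np.array([.016,1]),z],r,(0,255,255))
    return i
A=mk(t,295,198,120,38,6.5);B=mk(t,140,165,100,85,4);C=mk(s,195,178,62,70,4.8)
b=np.zeros((600,780,3),np.uint8);b[:A.shape[0],:780]=A;b[250:250+B.shape[0],:400]=B;b[250:250+C.shape[0],420:420+C.shape[1]]=C
cv2.imwrite("pics/crop2.png",b)
E
```

```text
(no output)
```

View pics/crop2.png

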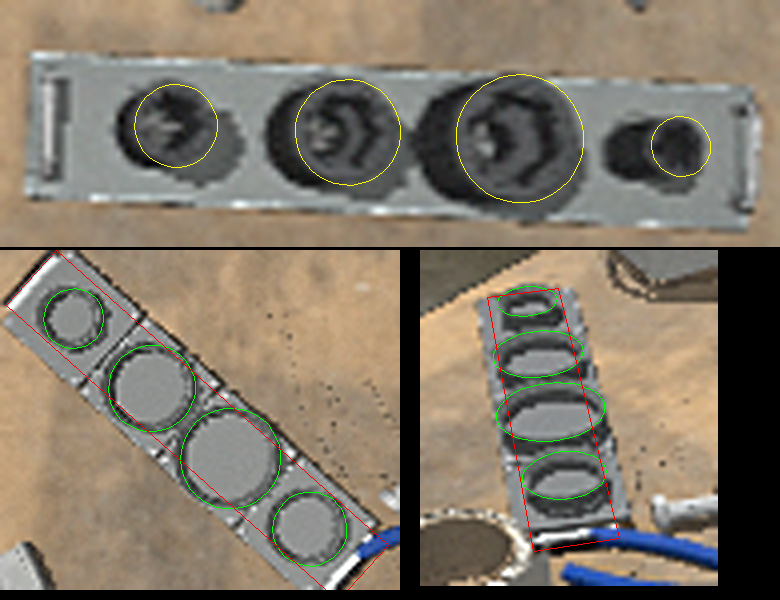

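The overlay agrees with the top view: the yellow socket mouths and green cup rims fall on their features. From the far end the cups are 16, 27, 34, 21. Moving now: turn the wrist, then go round over the carrier.

jog_arm([
  {"az": 8.5,"fingers": 85},
  {"az": 8.5},
  {"az": 8.5},
  {"az": 8.5},
  {"az": 8.5},
  {"az": 8.5},
  {"az": 8.5},
  {"az": 8.5},
], force=40)

```text
invalid input
```

jog_arm([
  {"az": 2.5},
  {"x": -42,"y": 22},
  {"x": -42,"y": 22},
  {"x": -42,"y": 22},
  {"x": -42,"y": 22},
  {"x": -42,"y": 22},
  {"x": -42,"y": 22},
  {"x": -42,"y": 22},
])

```text
invalid input
```

```bash
cat > go.py <<'E'
import sys,numpy as np
from scipy.spatial.transform import Rotation as R
from station import bot
o=bot.get_obs();q=o["tool_rot"];r=R.from_quat([*q[1:],q[0]]);m=r.as_matrix()
print("t",round(float(o["t"]),1),"pos",np.round(o["eef_pos"],4),"yaw",round(float(np.degrees(np.arctan2(m[1,1],m[0,1]))),1),"tilt",round(float(np.degrees(np.arccos(-m[2,2]))),2),"F",np.round(o["contact_force"],1),"w",round(float(o["gripper_width"])*85.4,1),"g",round(float(o["grasp_force"]),1),"q",np.round(o["q"],2))
a=[float(v) for v in sys.argv[1:]]
if a:
    d=np.array(a[:3])-o["eef_pos"]; print("shift mm now-axes",np.round(m.T@d*1e3,1))
    if len(a)>3:
        # aligned, pointing-down target frame with closing axis at yaw
        y=np.array([np.cos(np.radians(a[3])),np.sin(np.radians(a[3])),0]);M=np.c_[np.cross(y,[0,0,-1]),y,[0,0,-1]]
        print("turn first, deg",np.round(np.degrees(R.from_matrix(m.T@M).as_rotvec()),2),"then shift",np.round(M.T@d*1e3,1))
E
python3 go.py 0.449 -0.324 0.2 -0.9
```

```text
t 0.3 pos [0.2357 0.6323 0.2309] yaw 69.6 tilt 0.04 F [-1.6  0.3  0.2] w 85.4 g 0.0 q [-1.32  0.48  0.02  1.56 -0.01  1.11 -0.08]
shift mm now-axes [-533.9 -821.6   31.5]
turn first, deg [-3.000e-02  2.000e-02  7.046e+01] then shift [-952.9  228.3   30.9]
```

jog_arm([
  {"x": 0,"y": 0,"z": 0,"ax": 0,"ay": 0,"az": 8.5,"fingers": 85},
  {"x": 0,"y": 0,"z": 0,"ax": 0,"ay": 0,"az": 8.5,"fingers": 85},
  {"x": 0,"y": 0,"z": 0,"ax": 0,"ay": 0,"az": 8.5,"fingers": 85},
  {"x": 0,"y": 0,"z": 0,"ax": 0,"ay": 0,"az": 8.5,"fingers": 85},
  {"x": 0,"y": 0,"z": 0,"ax": 0,"ay": 0,"az": 8.5,"fingers": 85},
  {"x": 0,"y": 0,"z": 0,"ax": 0,"ay": 0,"az": 8.5,"fingers": 85},
  {"x": 0,"y": 0,"z": 0,"ax": 0,"ay": 0,"az": 8.5,"fingers": 85},
  {"x": 0,"y": 0,"z": 0,"ax": 0,"ay": 0,"az": 8.5,"fingers": 85},
], force=40)

```text
t: 1.1
eef_pos: [0.2356, 0.6325, 0.2312]
tool_rot: [-0.0, 0.7, 0.715, -0.0]
contact_force: [0.4, -0.2, 0.1]
gripper_width: 0.996
grasp_force: 0.0
```

jog_arm([
  {"x": 0,"y": 0,"z": 0,"ax": 0,"ay": 0,"az": 2.5,"fingers": 85},
  {"x": -42,"y": 22,"fingers": 85},
  {"x": -42,"y": 22,"fingers": 85},
  {"x": -42,"y": 22,"fingers": 85},
  {"x": -42,"y": 22,"fingers": 85},
  {"x": -42,"y": 22,"fingers": 85},
  {"x": -42,"y": 22,"fingers": 85},
  {"x": -42,"y": 22,"fingers": 85},
])

```text
invalid input
```

jog_arm([
  {"x": 0,"y": 0,"z": 0,"ax": 0,"ay": 0,"az": 2.5,"fingers": 85},
  {"x": -42,"y": 22,"z": 0,"ax": 0,"ay": 0,"az": 0,"fingers": 85},
  {"x": -42,"y": 22,"z": 0,"ax": 0,"ay": 0,"az": 0,"fingers": 85},
  {"x": -42,"y": 22,"z": 0,"ax": 0,"ay": 0,"az": 0,"fingers": 85},
  {"x": -42,"y": 22,"z": 0,"ax": 0,"ay": 0,"az": 0,"fingers": 85},
  {"x": -42,"y": 22,"z": 0,"ax": 0,"ay": 0,"az": 0,"fingers": 85},
  {"x": -42,"y": 22,"z": 0,"ax": 0,"ay": 0,"az": 0,"fingers": 85},
  {"x": -42,"y": 22,"z": 0,"ax": 0,"ay": 0,"az": 0,"fingers": 85},
])

```text
t: 1.9
eef_pos: [0.3855, 0.3342, 0.2315]
tool_rot: [-0.0, 0.713, 0.701, 0.0]
contact_force: [0.8, 0.4, 1.1]
gripper_width: 0.992
grasp_force: 0.0
```

jog_arm([
  {"x": -42,"y": 8,"z": 0,"ax": 0,"ay": 0,"az": 0,"fingers": 85},
  {"x": -42,"y": 8,"z": 0,"ax": 0,"ay": 0,"az": 0,"fingers": 85},
  {"x": -42,"y": 8,"z": 0,"ax": 0,"ay": 0,"az": 0,"fingers": 85},
  {"x": -42,"y": 8,"z": 0,"ax": 0,"ay": 0,"az": 0,"fingers": 85},
  {"x": -42,"y": 8,"z": 0,"ax": 0,"ay": 0,"az": 0,"fingers": 85},
  {"x": -42,"y": 8,"z": 0,"ax": 0,"ay": 0,"az": 0,"fingers": 85},
  {"x": -42,"y": 8,"z": 0,"ax": 0,"ay": 0,"az": 0,"fingers": 85},
  {"x": -42,"y": 8,"z": 0,"ax": 0,"ay": 0,"az": 0,"fingers": 85},
])

```text
t: 2.7
eef_pos: [0.4434, -0.0027, 0.2316]
tool_rot: [0.0, 0.713, 0.701, 0.001]
contact_force: [0.2, 0.9, -0.4]
gripper_width: 0.991
grasp_force: 0.0
```

jog_arm([
  {"x": -40,"y": 0,"z": 0,"ax": 0,"ay": 0,"az": 0,"fingers": 85},
  {"x": -40,"y": 0,"z": 0,"ax": 0,"ay": 0,"az": 0,"fingers": 85},
  {"x": -40,"y": 0,"z": 0,"ax": 0,"ay": 0,"az": 0,"fingers": 85},
  {"x": -40,"y": 0,"z": 0,"ax": 0,"ay": 0,"az": 0,"fingers": 85},
  {"x": -40,"y": 0,"z": 0,"ax": 0,"ay": 0,"az": 0,"fingers": 85},
  {"x": -40,"y": 0,"z": 0,"ax": 0,"ay": 0,"az": 0,"fingers": 85},
  {"x": -40,"y": 0,"z": 0,"ax": 0,"ay": 0,"az": 0,"fingers": 85},
  {"x": -40,"y": 0,"z": 0,"ax": 0,"ay": 0,"az": 0,"fingers": 85},
])

```text
t: 3.5
eef_pos: [0.4381, -0.3224, 0.2313]
tool_rot: [0.0, 0.713, 0.701, 0.0]
contact_force: [0.3, 0.1, 0.1]
gripper_width: 1.0
grasp_force: 0.0
```

```bash
python3 go.py 0.449 -0.324 0.13 -0.9;python3 - <<'E'
from h import *
for n in("scene","top"):
    d=cam(n);cv2.imwrite(f"pics/{n}1.png",d["pixels"][:,:,::-1])
a=cv2.imread("pics/top1.png")[170:290,280:430];b=cv2.imread("pics/scene1.png")[150:310,280:430]
cv2.imwrite("pics/c3.png",np.hstack([cv2.resize(a,None,fx=2.6,fy=2.6),cv2.resize(b,None,fx=2.6,fy=2.6)[:312]]))
E
```

```text
t 3.5 pos [ 0.4381 -0.3224  0.2313] yaw -0.9 tilt 0.03 F [0.3 0.1 0.1] w 85.4 g 0.0 q [-0.15  0.34  0.84  1.91 -0.3   1.02  0.81]
shift mm now-axes [ -1.5  10.9 101.3]
turn first, deg [ 0.03 -0.01 -0.01] then shift [ -1.4  10.9 101.3]
```

View pics/c3.png

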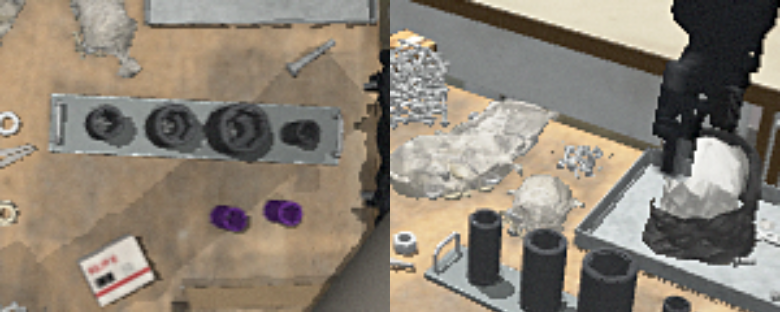

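jog_arm([
  {"x": -1.4,"y": 11,"z": 15,"ax": 0,"ay": 0,"az": 0,"fingers": 85},
  {"x": 0,"y": 0,"z": 25,"ax": 0,"ay": 0,"az": 0,"fingers": 85},
  {"x": 0,"y": 0,"z": 25,"ax": 0,"ay": 0,"az": 0,"fingers": 85},
  {"x": 0,"y": 0,"z": 25,"ax": 0,"ay": 0,"az": 0,"fingers": 85},
  {"x": 0,"y": 0,"z": 25,"ax": 0,"ay": 0,"az": 0,"fingers": 85},
  {"x": 0,"y": 0,"z": 0,"ax": 0,"ay": 0,"az": 0,"fingers": 85},
  {"x": 0,"y": 0,"z": 0,"ax": 0,"ay": 0,"az": 0,"fingers": 85},
  {"x": 0,"y": 0,"z": 0,"ax": 0,"ay": 0,"az": 0,"fingers": 85},
])

```text
t: 4.4
eef_pos: [0.4498, -0.3229, 0.1176]
tool_rot: [0.001, 0.713, 0.701, 0.0]
contact_force: [0.8, -0.7, 0.6]
gripper_width: 0.997
grasp_force: 0.0
```

```bash
python3 go.py 0.449 -0.324 0.04 -0.9;python3 - <<'E'
from h import *
for n in("scene","top"):
    d=cam(n);cv2.imwrite(f"pics/{n}2.png",d["pixels"][:,:,::-1])
a=cv2.imread("pics/top2.png")[170:290,300:430];b=cv2.imread("pics/scene2.png")[190:310,300:430]
cv2.imwrite("pics/c4.png",np.hstack([cv2.resize(a,None,fx=3,fy=3),cv2.resize(b,None,fx=3,fy=3)]))
E
```

```text
t 4.4 pos [ 0.4498 -0.3229  0.1176] yaw -0.9 tilt 0.12 F [ 0.8 -0.7  0.6] w 85.1 g 0.0 q [-0.04  0.51  0.72  1.99 -0.46  0.81  0.93]
shift mm now-axes [-1.  -1.  77.6]
turn first, deg [ 0.11  0.05 -0.04] then shift [-1.1 -0.8 77.6]
```

View pics/c4.png

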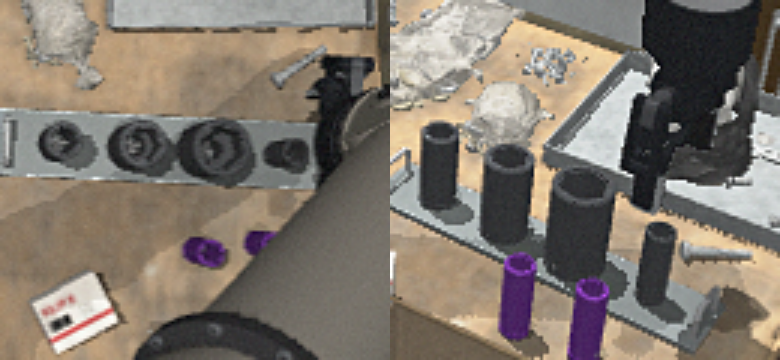

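```bash
python3 - <<'E'
from h import *
d=cam("scene");t=cam("top")
P=[(.4498-.045,-.323,.13),(.4498,-.323,.1176),(.4498+.045,-.323,.13)]
print((proj(d,P)-[300,190])*3+[390,0]);print((proj(t,P)-[300,170])*3)
E
```

```text
[[643.702789   206.23646268]
 [667.00575492 187.64639039]
 [693.3672636  145.04593554]]
[[313.99057651 201.34293108]
 [309.9945891  147.71348414]
 [314.70737585  93.24538041]]
```

jog_arm([
  {"x": -1,"y": -1,"z": 20,"ax": 0,"ay": 0,"az": 0,"fingers": 85},
  {"x": 0,"y": 0,"z": 20,"ax": 0,"ay": 0,"az": 0,"fingers": 85},
  {"x": 0,"y": 0,"z": 20,"ax": 0,"ay": 0,"az": 0,"fingers": 85},
  {"x": 0,"y": 0,"z": 17,"ax": 0,"ay": 0,"az": 0,"fingers": 85},
  {"x": 0,"y": 0,"z": 0,"ax": 0,"ay": 0,"az": 0,"fingers": 85},
  {"x": 0,"y": 0,"z": 0,"ax": 0,"ay": 0,"az": 0,"fingers": 10},
  {"x": 0,"y": 0,"z": 0,"ax": 0,"ay": 0,"az": 0,"fingers": 10},
  {"x": 0,"y": 0,"z": 0,"ax": 0,"ay": 0,"az": 0,"fingers": 10},
], force=50)

```text
t: 5.4
eef_pos: [0.4487, -0.3239, 0.0403]
tool_rot: [0.001, 0.713, 0.701, 0.0]
contact_force: [0.7, 0.2, -0.0]
gripper_width: 0.511
grasp_force: 0.0
```

jog_arm([
  {"x": 0,"y": 0,"z": 0,"ax": 0,"ay": 0,"az": 0,"fingers": 10},
  {"x": 0,"y": 0,"z": 0,"ax": 0,"ay": 0,"az": 0,"fingers": 10},
  {"x": 0,"y": 0,"z": 0,"ax": 0,"ay": 0,"az": 0,"fingers": 10},
  {"x": 0,"y": 0,"z": 0,"ax": 0,"ay": 0,"az": 0,"fingers": 10},
  {"x": 0,"y": 0,"z": 0,"ax": 0,"ay": 0,"az": 0,"fingers": 10},
  {"x": 0,"y": 0,"z": 0,"ax": 0,"ay": 0,"az": 0,"fingers": 10},
  {"x": 0,"y": 0,"z": 0,"ax": 0,"ay": 0,"az": 0,"fingers": 10},
  {"x": 0,"y": 0,"z": 0,"ax": 0,"ay": 0,"az": 0,"fingers": 10},
])

```text
t: 6.2
eef_pos: [0.4485, -0.3238, 0.0399]
tool_rot: [0.0, 0.713, 0.701, 0.0]
contact_force: [0.4, 0.6, 5.7]
gripper_width: 0.268
grasp_force: 48.7
```

```bash
python3 go.py 0.449 -0.324 0.16 -0.9
```

```text
t 6.2 pos [ 0.4485 -0.3238  0.0399] yaw -0.9 tilt 0.06 F [0.4 0.6 5.7] w 22.9 g 48.7 q [ 0.05  0.62  0.61  2.02 -0.57  0.67  1.02]
shift mm now-axes [  -0.2    0.6 -120.1]
turn first, deg [ 0.06  0.01 -0.05] then shift [  -0.2    0.5 -120.1]
```

jog_arm([
  {"x": 0,"y": 0,"z": -6,"ax": 0,"ay": 0,"az": 0,"fingers": 10},
  {"x": 0,"y": 0,"z": -12,"ax": 0,"ay": 0,"az": 0,"fingers": 10},
  {"x": 0,"y": 0,"z": -20,"ax": 0,"ay": 0,"az": 0,"fingers": 10},
  {"x": 0,"y": 0,"z": -25,"ax": 0,"ay": 0,"az": 0,"fingers": 10},
  {"x": 0,"y": 0,"z": -25,"ax": 0,"ay": 0,"az": 0,"fingers": 10},
  {"x": 0,"y": 0,"z": -25,"ax": 0,"ay": 0,"az": 0,"fingers": 10},
  {"x": 0,"y": 0,"z": -18,"ax": 0,"ay": 0,"az": 0,"fingers": 10},
  {"x": 0,"y": 0,"z": -9,"ax": 0,"ay": 0,"az": 0,"fingers": 10},
])

```text
t: 7.0
eef_pos: [0.4483, -0.324, 0.1813]
tool_rot: [0.001, 0.713, 0.701, 0.0]
contact_force: [0.0, -0.7, -1.5]
gripper_width: 0.271
grasp_force: 49.1
```

jog_arm([
  {"x": 10,"y": 0,"z": 0,"ax": 0,"ay": 0,"az": 0,"fingers": 10},
  {"x": 20,"y": 0,"z": 0,"ax": 0,"ay": 0,"az": 0,"fingers": 10},
  {"x": 30,"y": 0,"z": 0,"ax": 0,"ay": 0,"az": 0,"fingers": 10},
  {"x": 35,"y": 0,"z": 0,"ax": 0,"ay": 0,"az": 0,"fingers": 10},
  {"x": 35,"y": 0,"z": 0,"ax": 0,"ay": 0,"az": 0,"fingers": 10},
  {"x": 35,"y": 0,"z": 0,"ax": 0,"ay": 0,"az": 0,"fingers": 10},
  {"x": 35,"y": 0,"z": 0,"ax": 0,"ay": 0,"az": 0,"fingers": 10},
  {"x": 35,"y": 0,"z": 0,"ax": 0,"ay": 0,"az": 0,"fingers": 10},
])

```text
t: 7.8
eef_pos: [0.4506, -0.0863, 0.1783]
tool_rot: [-0.001, 0.713, 0.701, -0.001]
contact_force: [0.9, 0.6, -0.7]
gripper_width: 0.273
grasp_force: 49.1
```

jog_arm([
  {"x": 35,"y": 0,"z": 0,"ax": 0,"ay": 0,"az": 0,"fingers": 10},
  {"x": 35,"y": 0,"z": 0,"ax": 0,"ay": 0,"az": 0,"fingers": 10},
  {"x": 35,"y": 0,"z": 0,"ax": 0,"ay": 0,"az": 0,"fingers": 10},
  {"x": 35,"y": 0,"z": 0,"ax": 0,"ay": 0,"az": 0,"fingers": 10},
  {"x": 35,"y": 0,"z": 0,"ax": 0,"ay": 0,"az": 0,"fingers": 10},
  {"x": 35,"y": 0,"z": 0,"ax": 0,"ay": 0,"az": 0,"fingers": 10},
  {"x": 30,"y": 0,"z": 0,"ax": 0,"ay": 0,"az": 0,"fingers": 10},
  {"x": 15,"y": 0,"z": 0,"ax": 0,"ay": 0,"az": 0,"fingers": 10},
])

```text
t: 8.6
eef_pos: [0.4546, 0.1695, 0.1783]
tool_rot: [-0.0, 0.711, 0.703, -0.001]
contact_force: [0.8, 0.5, -1.1]
gripper_width: 0.266
grasp_force: 49.1
```

jog_arm([
  {"x": 0,"y": 0,"z": 0,"ax": 0,"ay": 0,"az": 3,"fingers": 10},
  {"x": 0,"y": 0,"z": 0,"ax": 0,"ay": 0,"az": 6,"fingers": 10},
  {"x": 0,"y": 0,"z": 0,"ax": 0,"ay": 0,"az": 6,"fingers": 10},
  {"x": 0,"y": 0,"z": 0,"ax": 0,"ay": 0,"az": 6,"fingers": 10},
  {"x": 0,"y": 0,"z": 0,"ax": 0,"ay": 0,"az": 6,"fingers": 10},
  {"x": 0,"y": 0,"z": 0,"ax": 0,"ay": 0,"az": 6,"fingers": 10},
  {"x": 0,"y": 0,"z": 0,"ax": 0,"ay": 0,"az": 4,"fingers": 10},
  {"x": 0,"y": 0,"z": 0,"ax": 0,"ay": 0,"az": 2,"fingers": 10},
])

```text
t: 9.4
eef_pos: [0.4553, 0.1657, 0.1787]
tool_rot: [0.0, 0.907, 0.422, -0.001]
contact_force: [-0.3, 0.6, -0.7]
gripper_width: 0.269
grasp_force: 48.9
```

```bash
python3 go.py 0.5394 0.3207 0.11 -40
```

```text
t 9.4 pos [0.4553 0.1657 0.1787] yaw -40.1 tilt 0.09 F [-0.3  0.6 -0.7] w 23.0 g 48.9 q [-1.21  0.31  0.89  2.09 -0.32  0.87 -0.84]
shift mm now-axes [172.8 -35.5  68.4]
turn first, deg [-0.02  0.09 -0.1 ] then shift [172.8 -35.2  68.7]
```

jog_arm([
  {"x": 12,"y": -2,"z": 0,"ax": 0,"ay": 0,"az": 0,"fingers": 10},
  {"x": 28,"y": -6,"z": 0,"ax": 0,"ay": 0,"az": 0,"fingers": 10},
  {"x": 35,"y": -7,"z": 0,"ax": 0,"ay": 0,"az": 0,"fingers": 10},
  {"x": 35,"y": -7,"z": 0,"ax": 0,"ay": 0,"az": 0,"fingers": 10},
  {"x": 33,"y": -7,"z": 0,"ax": 0,"ay": 0,"az": 0,"fingers": 10},
  {"x": 20,"y": -4,"z": 0,"ax": 0,"ay": 0,"az": 0,"fingers": 10},
  {"x": 10,"y": -2,"z": 0,"ax": 0,"ay": 0,"az": 0,"fingers": 10},
  {"x": 0,"y": 0,"z": 0,"ax": 0,"ay": 0,"az": 0,"fingers": 10},
])

```text
t: 10.2
eef_pos: [0.5405, 0.3228, 0.1786]
tool_rot: [0.0, 0.906, 0.424, -0.0]
contact_force: [0.0, 0.5, -1.6]
gripper_width: 0.27
grasp_force: 49.1
```

jog_arm([
  {"x": 0,"y": 0,"z": 10,"ax": 0,"ay": 0,"az": 0,"fingers": 10},
  {"x": 0,"y": 0,"z": 20,"ax": 0,"ay": 0,"az": 0,"fingers": 10},
  {"x": 0,"y": 0,"z": 20,"ax": 0,"ay": 0,"az": 0,"fingers": 10},
  {"x": 0,"y": 0,"z": 20,"ax": 0,"ay": 0,"az": 0,"fingers": 10},
  {"x": 0,"y": 0,"z": 20,"ax": 0,"ay": 0,"az": 0,"fingers": 10},
  {"x": 0,"y": 0,"z": 10,"ax": 0,"ay": 0,"az": 0,"fingers": 10},
  {"x": 0,"y": 0,"z": 0,"ax": 0,"ay": 0,"az": 0,"fingers": 10},
  {"x": 0,"y": 0,"z": 0,"ax": 0,"ay": 0,"az": 0,"fingers": 10},
])

```text
t: 11.0
eef_pos: [0.5406, 0.321, 0.0798]
tool_rot: [0.0, 0.906, 0.423, 0.0]
contact_force: [0.2, -0.4, -1.7]
gripper_width: 0.27
grasp_force: 49.1
```

```bash
python3 go.py 0.5394 0.3207 0.048 -40; python3 - <<'E'
from h import *
for n in("scene","top"):
    d=cam(n);cv2.imwrite(f"pics/{n}5.png",d["pixels"][:,:,::-1])
a=cv2.imread("pics/top5.png")[145:265,120:240];b=cv2.imread("pics/scene5.png")[120:240,170:290]
cv2.imwrite("pics/c5.png",np.hstack([cv2.resize(a,None,fx=3.3,fy=3.3),cv2.resize(b,None,fx=3.3,fy=3.3)]))
E
```

```text
t 11.0 pos [0.5406 0.321  0.0798] yaw -40.0 tilt 0.02 F [ 0.2 -0.4 -1.7] w 23.0 g 49.1 q [-1.12  0.68  0.69  1.82 -0.56  0.84 -0.85]
shift mm now-axes [-1.  -0.8 31.8]
turn first, deg [ 0.02 -0.02  0.01] then shift [-1.  -0.8 31.8]
```

View pics/c5.png

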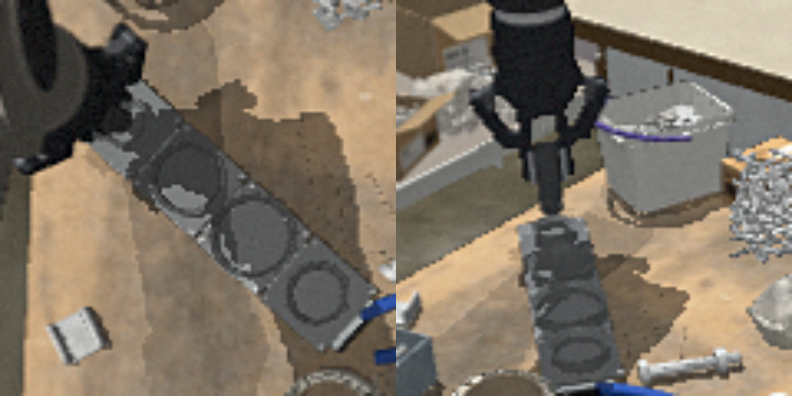

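The dark 16 socket hangs plumb with its foot at crop (552,210), directly above the far small cup at (552,235). Lowering.

jog_arm([
  {"x": -1,"y": -1,"z": 8,"ax": 0,"ay": 0,"az": 0,"fingers": 10},
  {"x": 0,"y": 0,"z": 8,"ax": 0,"ay": 0,"az": 0,"fingers": 10},
  {"x": 0,"y": 0,"z": 5,"ax": 0,"ay": 0,"az": 0,"fingers": 10},
  {"x": 0,"y": 0,"z": 4,"ax": 0,"ay": 0,"az": 0,"fingers": 10},
  {"x": 0,"y": 0,"z": 3,"ax": 0,"ay": 0,"az": 0,"fingers": 10},
  {"x": 0,"y": 0,"z": 2,"ax": 0,"ay": 0,"az": 0,"fingers": 10},
  {"x": 0,"y": 0,"z": 1,"ax": 0,"ay": 0,"az": 0,"fingers": 10},
  {"x": 0,"y": 0,"z": 0,"ax": 0,"ay": 0,"az": 0,"fingers": 10},
])

```text
t: 11.9
eef_pos: [0.5392, 0.3215, 0.0483]
tool_rot: [0.0, 0.906, 0.423, 0.0]
contact_force: [1.5, 1.6, -2.2]
gripper_width: 0.266
grasp_force: 49.0
```

jog_arm([
  {"x": 0,"y": 0,"z": 1,"ax": 0,"ay": 0,"az": 0,"fingers": 10},
  {"x": 0,"y": 0,"z": 0,"ax": 0,"ay": 0,"az": 0,"fingers": 10},
  {"x": 0,"y": 0,"z": 0,"ax": 0,"ay": 0,"az": 0,"fingers": 45},
  {"x": 0,"y": 0,"z": 0,"ax": 0,"ay": 0,"az": 0,"fingers": 45},
  {"x": 0,"y": 0,"z": 0,"ax": 0,"ay": 0,"az": 0,"fingers": 45},
  {"x": 0,"y": 0,"z": 0,"ax": 0,"ay": 0,"az": 0,"fingers": 45},
  {"x": 0,"y": 0,"z": 0,"ax": 0,"ay": 0,"az": 0,"fingers": 45},
  {"x": 0,"y": 0,"z": 0,"ax": 0,"ay": 0,"az": 0,"fingers": 45},
])

```text
t: 12.7
eef_pos: [0.5389, 0.3214, 0.0473]
tool_rot: [0.0, 0.906, 0.423, -0.0]
contact_force: [0.3, -0.3, -0.3]
gripper_width: 0.523
grasp_force: 0.0
```

jog_arm([
  {"x": 0,"y": 0,"z": -5,"ax": 0,"ay": 0,"az": 0,"fingers": 45},
  {"x": 0,"y": 0,"z": -12,"ax": 0,"ay": 0,"az": 0,"fingers": 45},
  {"x": 0,"y": 0,"z": -20,"ax": 0,"ay": 0,"az": 0,"fingers": 45},
  {"x": 0,"y": 0,"z": -25,"ax": 0,"ay": 0,"az": 0,"fingers": 45},
  {"x": 0,"y": 0,"z": -30,"ax": 0,"ay": 0,"az": 0,"fingers": 85},
  {"x": 0,"y": 0,"z": -30,"ax": 0,"ay": 0,"az": 0,"fingers": 85},
  {"x": 0,"y": 0,"z": -10,"ax": 0,"ay": 0,"az": 0,"fingers": 85},
  {"x": 0,"y": 0,"z": 0,"ax": 0,"ay": 0,"az": 0,"fingers": 85},
])

```text
t: 13.5
eef_pos: [0.5399, 0.3218, 0.1813]
tool_rot: [-0.001, 0.906, 0.423, 0.002]
contact_force: [0.2, 0.6, -0.5]
gripper_width: 0.995
grasp_force: 0.0
```

jog_arm([
  {"x": -35,"y": 8,"z": 0,"ax": 0,"ay": 0,"az": 0,"fingers": 85},
  {"x": -40,"y": 8,"z": 0,"ax": 0,"ay": 0,"az": 0,"fingers": 85},
  {"x": -40,"y": 8,"z": 0,"ax": 0,"ay": 0,"az": 0,"fingers": 85},
  {"x": -40,"y": 8,"z": 0,"ax": 0,"ay": 0,"az": 0,"fingers": 85},
  {"x": 0,"y": 0,"z": 0,"ax": 0,"ay": 0,"az": 0,"fingers": 85},
  {"x": 0,"y": 0,"z": 0,"ax": 0,"ay": 0,"az": 0,"fingers": 85},
  {"x": 0,"y": 0,"z": 0,"ax": 0,"ay": 0,"az": 0,"fingers": 85},
  {"x": 0,"y": 0,"z": 0,"ax": 0,"ay": 0,"az": 0,"fingers": 85},
])

```text
t: 14.3
eef_pos: [0.4643, 0.1831, 0.179]
tool_rot: [0.0, 0.906, 0.424, -0.0]
contact_force: [-0.5, 0.4, 0.1]
gripper_width: 0.995
grasp_force: 0.0
```

jog_arm([
  {"x": 0,"y": 0,"z": 0,"ax": 0,"ay": 0,"az": -5,"fingers": 85},
  {"x": 0,"y": 0,"z": 0,"ax": 0,"ay": 0,"az": -5,"fingers": 85},
  {"x": 0,"y": 0,"z": 0,"ax": 0,"ay": 0,"az": -5,"fingers": 85},
  {"x": 0,"y": 0,"z": 0,"ax": 0,"ay": 0,"az": -5,"fingers": 85},
  {"x": 0,"y": 0,"z": 0,"ax": 0,"ay": 0,"az": -5,"fingers": 85},
  {"x": 0,"y": 0,"z": 0,"ax": 0,"ay": 0,"az": -5,"fingers": 85},
  {"x": 0,"y": 0,"z": 0,"ax": 0,"ay": 0,"az": -5,"fingers": 85},
  {"x": 0,"y": 0,"z": 0,"ax": 0,"ay": 0,"az": -4.1,"fingers": 85},
])

```text
t: 15.1
eef_pos: [0.4643, 0.1828, 0.1791]
tool_rot: [0.0, 0.711, 0.703, -0.0]
contact_force: [0.7, -0.5, -0.0]
gripper_width: 0.998
grasp_force: 0.0
```

```bash
python3 go.py 0.451 -0.256 0.18 -0.9
```

```text
t 15.1 pos [0.4643 0.1828 0.1791] yaw -0.6 tilt 0.03 F [ 0.7 -0.5 -0. ] w 85.2 g 0.0 q [-1.09  0.3   0.71  2.06 -0.25  0.87 -0.25]
shift mm now-axes [-438.9   -8.8   -0.7]
turn first, deg [0.01 0.03 0.32] then shift [-439.    -6.4   -0.9]
```

jog_arm([
  {"x": -25,"y": -6.5,"z": 0,"ax": 0,"ay": 0,"az": 0.3,"fingers": 85},
  {"x": -42,"y": 0,"z": 0,"ax": 0,"ay": 0,"az": 0,"fingers": 85},
  {"x": -42,"y": 0,"z": 0,"ax": 0,"ay": 0,"az": 0,"fingers": 85},
  {"x": -42,"y": 0,"z": 0,"ax": 0,"ay": 0,"az": 0,"fingers": 85},
  {"x": -42,"y": 0,"z": 0,"ax": 0,"ay": 0,"az": 0,"fingers": 85},
  {"x": -42,"y": 0,"z": 0,"ax": 0,"ay": 0,"az": 0,"fingers": 85},
  {"x": -42,"y": 0,"z": 0,"ax": 0,"ay": 0,"az": 0,"fingers": 85},
  {"x": -42,"y": 0,"z": 0,"ax": 0,"ay": 0,"az": 0,"fingers": 85},
])

```text
t: 15.9
eef_pos: [0.4519, -0.138, 0.1793]
tool_rot: [0.0, 0.714, 0.701, -0.0]
contact_force: [0.5, -0.5, -0.6]
gripper_width: 0.996
grasp_force: 0.0
```

jog_arm([
  {"x": -40,"y": 0,"z": 0,"ax": 0,"ay": 0,"az": 0,"fingers": 85},
  {"x": -40,"y": 0,"z": 0,"ax": 0,"ay": 0,"az": 0,"fingers": 85},
  {"x": -25,"y": 0,"z": 0,"ax": 0,"ay": 0,"az": 0,"fingers": 85},
  {"x": -14,"y": 0,"z": 0,"ax": 0,"ay": 0,"az": 0,"fingers": 85},
  {"x": 0,"y": 0,"z": 0,"ax": 0,"ay": 0,"az": 0,"fingers": 85},
  {"x": 0,"y": 0,"z": 0,"ax": 0,"ay": 0,"az": 0,"fingers": 85},
  {"x": 0,"y": 0,"z": 0,"ax": 0,"ay": 0,"az": 0,"fingers": 85},
  {"x": 0,"y": 0,"z": 0,"ax": 0,"ay": 0,"az": 0,"fingers": 85},
])

```text
t: 16.7
eef_pos: [0.4492, -0.2545, 0.1791]
tool_rot: [-0.0, 0.713, 0.701, 0.0]
contact_force: [0.1, -0.4, -0.6]
gripper_width: 0.999
grasp_force: 0.0
```

```bash
python3 go.py 0.4505 -0.256 0.042 -0.9; python3 - <<'E'
from h import *
for n in("scene","top"):
    d=cam(n);cv2.imwrite(f"pics/{n}6.png",d["pixels"][:,:,::-1])
a=cv2.imread("pics/top6.png")[145:265,120:240];b=cv2.imread("pics/scene6.png")[180:300,190:420]
cv2.imwrite("pics/c6.png",np.hstack([cv2.resize(a,None,fx=2.2,fy=2.2),cv2.resize(b,None,fx=2.2,fy=2.2)]))
E
```

```text
t 16.7 pos [ 0.4492 -0.2545  0.1791] yaw -1.0 tilt 0.04 F [ 0.1 -0.4 -0.6] w 85.3 g 0.0 q [-0.26  0.36  0.82  2.02 -0.34  0.89  0.72]
shift mm now-axes [ -1.6   1.3 137.1]
turn first, deg [-0.01 -0.03 -0.12] then shift [ -1.5   1.3 137.1]
```

View pics/c6.png

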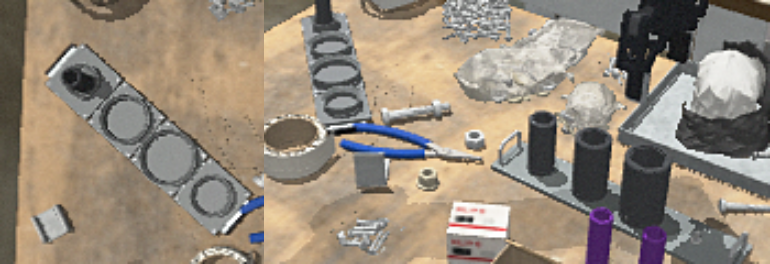

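The 16 socket stands upright in the far cup at crop (78,78). Descending on the 34.

jog_arm([
  {"x": -1.5,"y": 1.5,"z": 10,"ax": 0,"ay": 0,"az": 0,"fingers": 85},
  {"x": 0,"y": 0,"z": 25,"ax": 0,"ay": 0,"az": 0,"fingers": 85},
  {"x": 0,"y": 0,"z": 25,"ax": 0,"ay": 0,"az": 0,"fingers": 85},
  {"x": 0,"y": 0,"z": 20,"ax": 0,"ay": 0,"az": 0,"fingers": 85},
  {"x": 0,"y": 0,"z": 20,"ax": 0,"ay": 0,"az": 0,"fingers": 85},
  {"x": 0,"y": 0,"z": 20,"ax": 0,"ay": 0,"az": 0,"fingers": 85},
  {"x": 0,"y": 0,"z": 17,"ax": 0,"ay": 0,"az": 0,"fingers": 85},
  {"x": 0,"y": 0,"z": 0,"ax": 0,"ay": 0,"az": 0,"fingers": 85},
], force=80)

```text
t: 17.6
eef_pos: [0.4487, -0.2565, 0.04]
tool_rot: [-0.002, 0.714, 0.7, -0.001]
contact_force: [-0.5, -0.4, -0.8]
gripper_width: 0.994
grasp_force: 0.0
```

jog_arm([
  {"x": 0,"y": 0,"z": 0,"ax": 0,"ay": 0,"az": 0,"fingers": 40},
  {"x": 0,"y": 0,"z": 0,"ax": 0,"ay": 0,"az": 0,"fingers": 40},
  {"x": 0,"y": 0,"z": 0,"ax": 0,"ay": 0,"az": 0,"fingers": 40},
  {"x": 0,"y": 0,"z": 0,"ax": 0,"ay": 0,"az": 0,"fingers": 40},
  {"x": 0,"y": 0,"z": 0,"ax": 0,"ay": 0,"az": 0,"fingers": 40},
  {"x": 0,"y": 0,"z": 0,"ax": 0,"ay": 0,"az": 0,"fingers": 40},
  {"x": 0,"y": 0,"z": 0,"ax": 0,"ay": 0,"az": 0,"fingers": 40},
  {"x": 0,"y": 0,"z": 0,"ax": 0,"ay": 0,"az": 0,"fingers": 40},
])

```text
t: 18.4
eef_pos: [0.4514, -0.2578, 0.0435]
tool_rot: [0.001, 0.714, 0.7, 0.001]
contact_force: [0.5, -0.3, 6.5]
gripper_width: 0.579
grasp_force: 82.0
```

jog_arm([
  {"x": 0,"y": 0,"z": -6,"ax": 0,"ay": 0,"az": 0,"fingers": 40},
  {"x": 0,"y": 0,"z": -12,"ax": 0,"ay": 0,"az": 0,"fingers": 40},
  {"x": 0,"y": 0,"z": -20,"ax": 0,"ay": 0,"az": 0,"fingers": 40},
  {"x": 0,"y": 0,"z": -25,"ax": 0,"ay": 0,"az": 0,"fingers": 40},
  {"x": 0,"y": 0,"z": -25,"ax": 0,"ay": 0,"az": 0,"fingers": 40},
  {"x": 0,"y": 0,"z": -25,"ax": 0,"ay": 0,"az": 0,"fingers": 40},
  {"x": 0,"y": 0,"z": -18,"ax": 0,"ay": 0,"az": 0,"fingers": 40},
  {"x": 0,"y": 0,"z": -9,"ax": 0,"ay": 0,"az": 0,"fingers": 40},
])

```text
t: 19.2
eef_pos: [0.4506, -0.2576, 0.1843]
tool_rot: [0.001, 0.714, 0.7, 0.001]
contact_force: [0.7, -0.1, -3.1]
gripper_width: 0.583
grasp_force: 83.3
```

jog_arm([
  {"x": 10,"y": 0,"z": 0,"ax": 0,"ay": 0,"az": 0,"fingers": 40},
  {"x": 20,"y": 0,"z": 0,"ax": 0,"ay": 0,"az": 0,"fingers": 40},
  {"x": 30,"y": 0,"z": 0,"ax": 0,"ay": 0,"az": 0,"fingers": 40},
  {"x": 34,"y": 0,"z": 0,"ax": 0,"ay": 0,"az": 0,"fingers": 40},
  {"x": 34,"y": 0,"z": 0,"ax": 0,"ay": 0,"az": 0,"fingers": 40},
  {"x": 34,"y": 0,"z": 0,"ax": 0,"ay": 0,"az": 0,"fingers": 40},
  {"x": 34,"y": 0,"z": 0,"ax": 0,"ay": 0,"az": 0,"fingers": 40},
  {"x": 34,"y": 0,"z": 0,"ax": 0,"ay": 0,"az": 0,"fingers": 40},
])

```text
t: 20.0
eef_pos: [0.4534, -0.0253, 0.1813]
tool_rot: [-0.001, 0.714, 0.7, -0.001]
contact_force: [-0.2, 0.3, -3.1]
gripper_width: 0.583
grasp_force: 83.3
```

jog_arm([
  {"x": 34,"y": 0,"z": 0,"ax": 0,"ay": 0,"az": 0,"fingers": 40},
  {"x": 34,"y": 0,"z": 0,"ax": 0,"ay": 0,"az": 0,"fingers": 40},
  {"x": 34,"y": 0,"z": 0,"ax": 0,"ay": 0,"az": 0,"fingers": 40},
  {"x": 34,"y": 0,"z": 0,"ax": 0,"ay": 0,"az": 0,"fingers": 40},
  {"x": 34,"y": 0,"z": 0,"ax": 0,"ay": 0,"az": 0,"fingers": 40},
  {"x": 34,"y": 0,"z": 0,"ax": 0,"ay": 0,"az": 0,"fingers": 40},
  {"x": 20,"y": 0,"z": 0,"ax": 0,"ay": 0,"az": 0,"fingers": 40},
  {"x": 10,"y": 0,"z": 0,"ax": 0,"ay": 0,"az": 0,"fingers": 40},
])

```text
t: 20.8
eef_pos: [0.4585, 0.2084, 0.1815]
tool_rot: [-0.0, 0.713, 0.701, -0.001]
contact_force: [0.9, -0.0, -2.8]
gripper_width: 0.576
grasp_force: 83.3
```

jog_arm([
  {"x": 0,"y": 0,"z": 0,"ax": 0,"ay": 0,"az": 3,"fingers": 40},
  {"x": 0,"y": 0,"z": 0,"ax": 0,"ay": 0,"az": 6,"fingers": 40},
  {"x": 0,"y": 0,"z": 0,"ax": 0,"ay": 0,"az": 6,"fingers": 40},
  {"x": 0,"y": 0,"z": 0,"ax": 0,"ay": 0,"az": 6,"fingers": 40},
  {"x": 0,"y": 0,"z": 0,"ax": 0,"ay": 0,"az": 6,"fingers": 40},
  {"x": 0,"y": 0,"z": 0,"ax": 0,"ay": 0,"az": 6,"fingers": 40},
  {"x": 0,"y": 0,"z": 0,"ax": 0,"ay": 0,"az": 4,"fingers": 40},
  {"x": 0,"y": 0,"z": 0,"ax": 0,"ay": 0,"az": 2,"fingers": 40},
])

```text
t: 21.6
eef_pos: [0.4593, 0.2051, 0.182]
tool_rot: [0.0, 0.908, 0.42, -0.001]
contact_force: [0.4, 0.2, -2.5]
gripper_width: 0.579
grasp_force: 83.2
```

```bash
python3 go.py 0.4469 0.2104 0.052 -40
```

```text
t 21.6 pos [0.4593 0.2051 0.182 ] yaw -40.4 tilt 0.07 F [ 0.4  0.2 -2.5] w 49.5 g 83.2 q [-1.27  0.35  0.9   2.05 -0.35  0.9  -0.88]
shift mm now-axes [ -3.8 -12.8 130. ]
turn first, deg [-0.    0.07 -0.37] then shift [ -3.9 -12.9 130. ]
```

jog_arm([
  {"x": -2,"y": -6,"z": 0,"ax": 0,"ay": 0,"az": -0.4,"fingers": 40},
  {"x": -2,"y": -7,"z": 5,"ax": 0,"ay": 0,"az": 0,"fingers": 40},
  {"x": 0,"y": 0,"z": 20,"ax": 0,"ay": 0,"az": 0,"fingers": 40},
  {"x": 0,"y": 0,"z": 25,"ax": 0,"ay": 0,"az": 0,"fingers": 40},
  {"x": 0,"y": 0,"z": 25,"ax": 0,"ay": 0,"az": 0,"fingers": 40},
  {"x": 0,"y": 0,"z": 15,"ax": 0,"ay": 0,"az": 0,"fingers": 40},
  {"x": 0,"y": 0,"z": 10,"ax": 0,"ay": 0,"az": 0,"fingers": 40},
  {"x": 0,"y": 0,"z": 0,"ax": 0,"ay": 0,"az": 0,"fingers": 40},
])

```text
t: 22.4
eef_pos: [0.4464, 0.2116, 0.0815]
tool_rot: [0.0, 0.905, 0.425, -0.001]
contact_force: [0.1, -0.2, -3.0]
gripper_width: 0.579
grasp_force: 83.4
```

```bash
python3 go.py 0.4469 0.2104 0.052 -40; python3 - <<'E'
from h import *
for n in("scene","top"):
    d=cam(n);cv2.imwrite(f"pics/{n}7.png",d["pixels"][:,:,::-1])
a=cv2.imread("pics/top7.png")[145:265,120:240];b=cv2.imread("pics/scene7.png")[150:270,170:290]
cv2.imwrite("pics/c7.png",np.hstack([cv2.resize(a,None,fx=3.3,fy=3.3),cv2.resize(b,None,fx=3.3,fy=3.3)]))
E
```

```text
t 22.4 pos [0.4464 0.2116 0.0815] yaw -39.7 tilt 0.11 F [ 0.1 -0.2 -3. ] w 49.4 g 83.4 q [-1.15  0.5   0.74  2.14 -0.53  0.69 -0.74]
shift mm now-axes [-0.5  1.1 29.5]
turn first, deg [-0.02  0.1   0.27] then shift [-0.6  1.1 29.5]
```

View pics/c7.png

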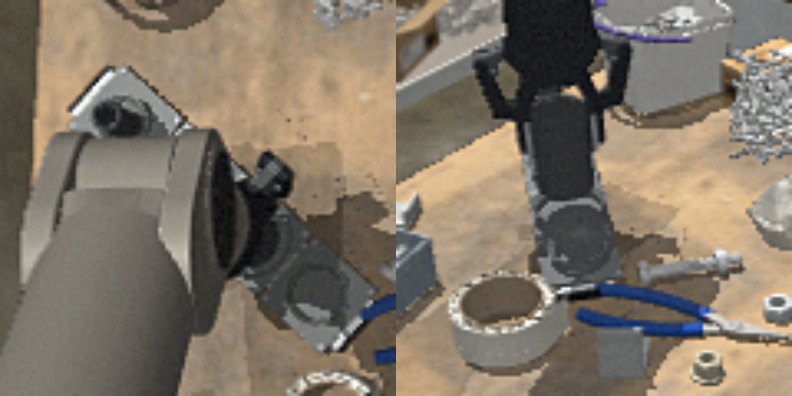

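The 34 hangs plumb at crop (562,150), over the third cup; the near cup (577,238) is empty. Lowering and releasing.

jog_arm([
  {"x": 0,"y": 1,"z": 8,"ax": 0,"ay": 0,"az": 0,"fingers": 40},
  {"x": 0,"y": 0,"z": 7,"ax": 0,"ay": 0,"az": 0,"fingers": 40},
  {"x": 0,"y": 0,"z": 5,"ax": 0,"ay": 0,"az": 0,"fingers": 40},
  {"x": 0,"y": 0,"z": 4,"ax": 0,"ay": 0,"az": 0,"fingers": 40},
  {"x": 0,"y": 0,"z": 3,"ax": 0,"ay": 0,"az": 0,"fingers": 40},
  {"x": 0,"y": 0,"z": 2,"ax": 0,"ay": 0,"az": 0,"fingers": 40},
  {"x": 0,"y": 0,"z": 0,"ax": 0,"ay": 0,"az": 0,"fingers": 40},
  {"x": 0,"y": 0,"z": 0,"ax": 0,"ay": 0,"az": 0,"fingers": 40},
])

```text
t: 23.3
eef_pos: [0.4479, 0.2112, 0.0534]
tool_rot: [-0.0, 0.905, 0.425, 0.0]
contact_force: [0.3, -0.1, -3.2]
gripper_width: 0.581
grasp_force: 83.4
```

jog_arm([
  {"x": 0,"y": 0,"z": 1.5,"ax": 0,"ay": 0,"az": 0,"fingers": 40},
  {"x": 0,"y": 0,"z": 0.5,"ax": 0,"ay": 0,"az": 0,"fingers": 40},
  {"x": 0,"y": 0,"z": 0,"ax": 0,"ay": 0,"az": 0,"fingers": 40},
  {"x": 0,"y": 0,"z": 0,"ax": 0,"ay": 0,"az": 0,"fingers": 75},
  {"x": 0,"y": 0,"z": 0,"ax": 0,"ay": 0,"az": 0,"fingers": 75},
  {"x": 0,"y": 0,"z": 0,"ax": 0,"ay": 0,"az": 0,"fingers": 75},
  {"x": 0,"y": 0,"z": 0,"ax": 0,"ay": 0,"az": 0,"fingers": 75},
  {"x": 0,"y": 0,"z": 0,"ax": 0,"ay": 0,"az": 0,"fingers": 75},
])

```text
t: 24.1
eef_pos: [0.4479, 0.2112, 0.0513]
tool_rot: [-0.0, 0.905, 0.425, 0.0]
contact_force: [-0.5, 0.4, -0.8]
gripper_width: 0.88
grasp_force: 0.0
```

jog_arm([
  {"x": 0,"y": 0,"z": -5,"ax": 0,"ay": 0,"az": 0,"fingers": 75},
  {"x": 0,"y": 0,"z": -12,"ax": 0,"ay": 0,"az": 0,"fingers": 75},
  {"x": 0,"y": 0,"z": -20,"ax": 0,"ay": 0,"az": 0,"fingers": 75},
  {"x": 0,"y": 0,"z": -25,"ax": 0,"ay": 0,"az": 0,"fingers": 75},
  {"x": 0,"y": 0,"z": -30,"ax": 0,"ay": 0,"az": 0,"fingers": 85},
  {"x": 0,"y": 0,"z": -30,"ax": 0,"ay": 0,"az": 0,"fingers": 85},
  {"x": 0,"y": 0,"z": -8,"ax": 0,"ay": 0,"az": 0,"fingers": 85},
  {"x": 0,"y": 0,"z": 0,"ax": 0,"ay": 0,"az": 0,"fingers": 85},
])

```text
t: 24.9
eef_pos: [0.4485, 0.2118, 0.1828]
tool_rot: [-0.001, 0.905, 0.425, 0.001]
contact_force: [0.4, -0.4, -1.1]
gripper_width: 0.995
grasp_force: 0.0
```

jog_arm([
  {"x": 0,"y": 0,"z": 0,"ax": 0,"ay": 0,"az": -5,"fingers": 85},
  {"x": 0,"y": 0,"z": 0,"ax": 0,"ay": 0,"az": -5,"fingers": 85},
  {"x": 0,"y": 0,"z": 0,"ax": 0,"ay": 0,"az": -5,"fingers": 85},
  {"x": 0,"y": 0,"z": 0,"ax": 0,"ay": 0,"az": -5,"fingers": 85},
  {"x": 0,"y": 0,"z": 0,"ax": 0,"ay": 0,"az": -5,"fingers": 85},
  {"x": 0,"y": 0,"z": 0,"ax": 0,"ay": 0,"az": -5,"fingers": 85},
  {"x": 0,"y": 0,"z": 0,"ax": 0,"ay": 0,"az": -5,"fingers": 85},
  {"x": 0,"y": 0,"z": 0,"ax": 0,"ay": 0,"az": -3.8,"fingers": 85},
])

```text
t: 25.7
eef_pos: [0.4469, 0.2107, 0.1801]
tool_rot: [-0.0, 0.712, 0.702, -0.001]
contact_force: [-0.4, 0.9, -0.2]
gripper_width: 0.998
grasp_force: 0.0
```

```bash
python3 go.py 0.4515 -0.1875 0.18 -0.9
```

```text
t 25.7 pos [0.4469 0.2107 0.1801] yaw -0.8 tilt 0.13 F [-0.4  0.9 -0.2] w 85.2 g 0.0 q [-1.18  0.29  0.74  2.07 -0.26  0.87 -0.31]
shift mm now-axes [-398.1    9.8    0.6]
turn first, deg [-0.11  0.08  0.14] then shift [-3.981e+02  1.080e+01  1.000e-01]
```

jog_arm([
  {"x": -25,"y": 5,"z": 0,"ax": 0,"ay": 0,"az": 0.1,"fingers": 85},
  {"x": -42,"y": 5.5,"z": 0,"ax": 0,"ay": 0,"az": 0,"fingers": 85},
  {"x": -42,"y": 0,"z": 0,"ax": 0,"ay": 0,"az": 0,"fingers": 85},
  {"x": -42,"y": 0,"z": 0,"ax": 0,"ay": 0,"az": 0,"fingers": 85},
  {"x": -42,"y": 0,"z": 0,"ax": 0,"ay": 0,"az": 0,"fingers": 85},
  {"x": -42,"y": 0,"z": 0,"ax": 0,"ay": 0,"az": 0,"fingers": 85},
  {"x": -42,"y": 0,"z": 0,"ax": 0,"ay": 0,"az": 0,"fingers": 85},
  {"x": -42,"y": 0,"z": 0,"ax": 0,"ay": 0,"az": 0,"fingers": 85},
])

```text
t: 26.5
eef_pos: [0.4514, -0.1093, 0.1804]
tool_rot: [-0.001, 0.713, 0.701, -0.001]
contact_force: [0.2, 0.7, 0.3]
gripper_width: 0.995
grasp_force: 0.0
```

jog_arm([
  {"x": -40,"y": 0,"z": 0,"ax": 0,"ay": 0,"az": 0,"fingers": 85},
  {"x": -25,"y": 0,"z": 0,"ax": 0,"ay": 0,"az": 0,"fingers": 85},
  {"x": -14,"y": 0,"z": 0,"ax": 0,"ay": 0,"az": 0,"fingers": 85},
  {"x": 0,"y": 0,"z": 0,"ax": 0,"ay": 0,"az": 0,"fingers": 85},
  {"x": 0,"y": 0,"z": 10,"ax": 0,"ay": 0,"az": 0,"fingers": 85},
  {"x": 0,"y": 0,"z": 15,"ax": 0,"ay": 0,"az": 0,"fingers": 85},
  {"x": 0,"y": 0,"z": 10,"ax": 0,"ay": 0,"az": 0,"fingers": 85},
  {"x": 0,"y": 0,"z": 0,"ax": 0,"ay": 0,"az": 0,"fingers": 85},
])

```text
t: 27.3
eef_pos: [0.4499, -0.1853, 0.1445]
tool_rot: [-0.002, 0.713, 0.701, -0.001]
contact_force: [0.2, -0.3, 0.8]
gripper_width: 0.996
grasp_force: 0.0
```

```bash
python3 go.py 0.4515 -0.188 0.042 -0.9; python3 - <<'E'
from h import *
for n in("scene","top"):
    d=cam(n);cv2.imwrite(f"pics/{n}8.png",d["pixels"][:,:,::-1])
a=cv2.imread("pics/top8.png")[145:265,120:240];b=cv2.imread("pics/scene8.png")[180:300,190:420]
cv2.imwrite("pics/c8.png",np.hstack([cv2.resize(a,None,fx=2.2,fy=2.2),cv2.resize(b,None,fx=2.2,fy=2.2)]))
E
```

```text
t 27.3 pos [ 0.4499 -0.1853  0.1445] yaw -1.0 tilt 0.22 F [ 0.2 -0.3  0.8] w 85.1 g 0.0 q [-0.4   0.37  0.81  2.12 -0.37  0.8   0.63]
shift mm now-axes [ -2.7   2.  102.4]
turn first, deg [-0.21 -0.04 -0.05] then shift [ -2.6   1.6 102.5]
```

View pics/c8.png

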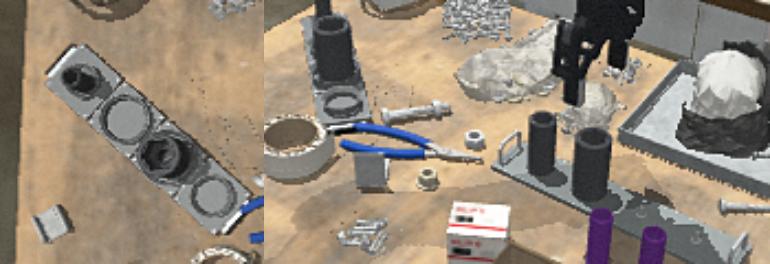

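The 34 stands in the third cup (crop 165,157). The 27 is next, with the fingers above it.

jog_arm([
  {"x": -2.6,"y": 1.6,"z": 10,"ax": -0.2,"ay": 0,"az": 0,"fingers": 85},
  {"x": 0,"y": 0,"z": 20,"ax": 0,"ay": 0,"az": 0,"fingers": 85},
  {"x": 0,"y": 0,"z": 20,"ax": 0,"ay": 0,"az": 0,"fingers": 85},
  {"x": 0,"y": 0,"z": 20,"ax": 0,"ay": 0,"az": 0,"fingers": 85},
  {"x": 0,"y": 0,"z": 20,"ax": 0,"ay": 0,"az": 0,"fingers": 85},
  {"x": 0,"y": 0,"z": 12,"ax": 0,"ay": 0,"az": 0,"fingers": 85},
  {"x": 0,"y": 0,"z": 0,"ax": 0,"ay": 0,"az": 0,"fingers": 30},
  {"x": 0,"y": 0,"z": 0,"ax": 0,"ay": 0,"az": 0,"fingers": 30},
], force=80)

```text
t: 28.2
eef_pos: [0.4532, -0.1899, 0.0446]
tool_rot: [0.001, 0.714, 0.701, 0.001]
contact_force: [-0.2, 0.3, 0.2]
gripper_width: 0.685
grasp_force: 0.0
```

jog_arm([
  {"x": 0,"y": 0,"z": 0,"ax": 0,"ay": 0,"az": 0,"fingers": 30},
  {"x": 0,"y": 0,"z": 0,"ax": 0,"ay": 0,"az": 0,"fingers": 30},
  {"x": 0,"y": 0,"z": 0,"ax": 0,"ay": 0,"az": 0,"fingers": 30},
  {"x": 0,"y": 0,"z": 0,"ax": 0,"ay": 0,"az": 0,"fingers": 30},
  {"x": 0,"y": 0,"z": 0,"ax": 0,"ay": 0,"az": 0,"fingers": 30},
  {"x": 0,"y": 0,"z": 0,"ax": 0,"ay": 0,"az": 0,"fingers": 30},
  {"x": 0,"y": 0,"z": 0,"ax": 0,"ay": 0,"az": 0,"fingers": 30},
  {"x": 0,"y": 0,"z": 0,"ax": 0,"ay": 0,"az": 0,"fingers": 30},
])

```text
t: 29.0
eef_pos: [0.4537, -0.1899, 0.0454]
tool_rot: [0.002, 0.714, 0.701, 0.002]
contact_force: [-0.8, -0.2, 7.4]
gripper_width: 0.475
grasp_force: 80.0
```

jog_arm([
  {"x": 0,"y": 0,"z": -6,"ax": 0,"ay": 0,"az": 0,"fingers": 30},
  {"x": 0,"y": 0,"z": -12,"ax": 0,"ay": 0,"az": 0,"fingers": 30},
  {"x": 0,"y": 0,"z": -20,"ax": 0,"ay": 0,"az": 0,"fingers": 30},
  {"x": 0,"y": 0,"z": -25,"ax": 0,"ay": 0,"az": 0,"fingers": 30},
  {"x": 0,"y": 0,"z": -25,"ax": 0,"ay": 0,"az": 0,"fingers": 30},
  {"x": 0,"y": 0,"z": -25,"ax": 0,"ay": 0,"az": 0,"fingers": 30},
  {"x": 0,"y": 0,"z": -18,"ax": 0,"ay": 0,"az": 0,"fingers": 30},
  {"x": 0,"y": 0,"z": -9,"ax": 0,"ay": 0,"az": 0,"fingers": 30},
])

```text
t: 29.8
eef_pos: [0.4529, -0.1898, 0.1863]
tool_rot: [0.002, 0.714, 0.701, 0.002]
contact_force: [0.6, 0.1, -2.7]
gripper_width: 0.477
grasp_force: 81.0
```

jog_arm([
  {"x": 10,"y": 0,"z": 0,"ax": 0,"ay": 0,"az": 0,"fingers": 30},
  {"x": 20,"y": 0,"z": 0,"ax": 0,"ay": 0,"az": 0,"fingers": 30},
  {"x": 30,"y": 0,"z": 0,"ax": 0,"ay": 0,"az": 0,"fingers": 30},
  {"x": 34,"y": 0,"z": 0,"ax": 0,"ay": 0,"az": 0,"fingers": 30},
  {"x": 34,"y": 0,"z": 0,"ax": 0,"ay": 0,"az": 0,"fingers": 30},
  {"x": 34,"y": 0,"z": 0,"ax": 0,"ay": 0,"az": 0,"fingers": 30},
  {"x": 34,"y": 0,"z": 0,"ax": 0,"ay": 0,"az": 0,"fingers": 30},
  {"x": 34,"y": 0,"z": 0,"ax": 0,"ay": 0,"az": 0,"fingers": 30},
])

```text
t: 30.6
eef_pos: [0.4553, 0.0425, 0.1834]
tool_rot: [0.001, 0.713, 0.701, 0.0]
contact_force: [0.6, 1.2, -2.4]
gripper_width: 0.473
grasp_force: 81.0
```

jog_arm([
  {"x": 34,"y": 5,"z": 0,"ax": 0,"ay": 0,"az": 0,"fingers": 30},
  {"x": 34,"y": 5,"z": 0,"ax": 0,"ay": 0,"az": 0,"fingers": 30},
  {"x": 34,"y": 5,"z": 0,"ax": 0,"ay": 0,"az": 0,"fingers": 30},
  {"x": 34,"y": 5,"z": 0,"ax": 0,"ay": 0,"az": 0,"fingers": 30},
  {"x": 34,"y": 5,"z": 0,"ax": 0,"ay": 0,"az": 0,"fingers": 30},
  {"x": 30,"y": 5,"z": 0,"ax": 0,"ay": 0,"az": 0,"fingers": 30},
  {"x": 18,"y": 3,"z": 0,"ax": 0,"ay": 0,"az": 0,"fingers": 30},
  {"x": 8,"y": 2,"z": 0,"ax": 0,"ay": 0,"az": 0,"fingers": 30},
])

```text
t: 31.4
eef_pos: [0.4948, 0.2676, 0.1834]
tool_rot: [0.001, 0.713, 0.702, 0.0]
contact_force: [-0.0, -0.5, -3.0]
gripper_width: 0.478
grasp_force: 81.1
```

jog_arm([
  {"x": 0,"y": 0,"z": 0,"ax": 0,"ay": 0,"az": 3,"fingers": 30},
  {"x": 0,"y": 0,"z": 0,"ax": 0,"ay": 0,"az": 6,"fingers": 30},
  {"x": 0,"y": 0,"z": 0,"ax": 0,"ay": 0,"az": 6,"fingers": 30},
  {"x": 0,"y": 0,"z": 0,"ax": 0,"ay": 0,"az": 6,"fingers": 30},
  {"x": 0,"y": 0,"z": 0,"ax": 0,"ay": 0,"az": 6,"fingers": 30},
  {"x": 0,"y": 0,"z": 0,"ax": 0,"ay": 0,"az": 6,"fingers": 30},
  {"x": 0,"y": 0,"z": 0,"ax": 0,"ay": 0,"az": 4,"fingers": 30},
  {"x": 0,"y": 0,"z": 0,"ax": 0,"ay": 0,"az": 2,"fingers": 30},
])

```text
t: 32.2
eef_pos: [0.4955, 0.2642, 0.1841]
tool_rot: [0.001, 0.907, 0.42, 0.001]
contact_force: [0.1, -0.4, -2.1]
gripper_width: 0.473
grasp_force: 80.9
```

```bash
python3 go.py 0.4931 0.2656 0.054 -40
```

```text
t 32.2 pos [0.4955 0.2642 0.1841] yaw -40.3 tilt 0.16 F [ 0.1 -0.4 -2.1] w 40.4 g 80.9 q [-1.28  0.47  0.91  1.92 -0.45  0.96 -0.87]
shift mm now-axes [ -0.6  -3.1 130.1]
turn first, deg [ 0.15 -0.05 -0.27] then shift [ -0.4  -2.7 130.1]
```

jog_arm([
  {"x": -0.5,"y": -3,"z": 5,"ax": 0.15,"ay": 0,"az": -0.3,"fingers": 30},
  {"x": 0,"y": 0,"z": 20,"ax": 0,"ay": 0,"az": 0,"fingers": 30},
  {"x": 0,"y": 0,"z": 25,"ax": 0,"ay": 0,"az": 0,"fingers": 30},
  {"x": 0,"y": 0,"z": 25,"ax": 0,"ay": 0,"az": 0,"fingers": 30},
  {"x": 0,"y": 0,"z": 15,"ax": 0,"ay": 0,"az": 0,"fingers": 30},
  {"x": 0,"y": 0,"z": 10,"ax": 0,"ay": 0,"az": 0,"fingers": 30},
  {"x": 0,"y": 0,"z": 0,"ax": 0,"ay": 0,"az": 0,"fingers": 30},
  {"x": 0,"y": 0,"z": 0,"ax": 0,"ay": 0,"az": 0,"fingers": 30},
])

```text
t: 33.0
eef_pos: [0.4939, 0.2675, 0.085]
tool_rot: [-0.0, 0.905, 0.425, 0.001]
contact_force: [0.3, -0.9, -0.6]
gripper_width: 0.476
grasp_force: 81.0
```

```bash
python3 go.py 0.4931 0.2656 0.0535 -40
```

```text
t 33.0 pos [0.4939 0.2675 0.085 ] yaw -39.7 tilt 0.17 F [ 0.3 -0.9 -0.6] w 40.6 g 81.0 q [-1.18  0.6   0.77  1.99 -0.59  0.78 -0.75]
shift mm now-axes [-2.   0.6 31.5]
turn first, deg [ 0.03 -0.17  0.26] then shift [-1.9  0.6 31.5]
```

jog_arm([
  {"x": -2,"y": 0.6,"z": 6,"ax": 0,"ay": 0,"az": 0,"fingers": 30},
  {"x": 0,"y": 0,"z": 8,"ax": 0,"ay": 0,"az": 0,"fingers": 30},
  {"x": 0,"y": 0,"z": 6,"ax": 0,"ay": 0,"az": 0,"fingers": 30},
  {"x": 0,"y": 0,"z": 4,"ax": 0,"ay": 0,"az": 0,"fingers": 30},
  {"x": 0,"y": 0,"z": 3,"ax": 0,"ay": 0,"az": 0,"fingers": 30},
  {"x": 0,"y": 0,"z": 2.5,"ax": 0,"ay": 0,"az": 0,"fingers": 30},
  {"x": 0,"y": 0,"z": 1,"ax": 0,"ay": 0,"az": 0,"fingers": 30},
  {"x": 0,"y": 0,"z": 0,"ax": 0,"ay": 0,"az": 0,"fingers": 30},
])

```text
t: 33.8
eef_pos: [0.4926, 0.2656, 0.0539]
tool_rot: [-0.0, 0.905, 0.425, 0.001]
contact_force: [0.0, 0.1, -1.6]
gripper_width: 0.471
grasp_force: 81.0
```

jog_arm([
  {"x": 0,"y": 0,"z": 1,"ax": 0,"ay": 0,"az": 0,"fingers": 30},
  {"x": 0,"y": 0,"z": 0,"ax": 0,"ay": 0,"az": 0,"fingers": 30},
  {"x": 0,"y": 0,"z": 0,"ax": 0,"ay": 0,"az": 0,"fingers": 65},
  {"x": 0,"y": 0,"z": 0,"ax": 0,"ay": 0,"az": 0,"fingers": 65},
  {"x": 0,"y": 0,"z": 0,"ax": 0,"ay": 0,"az": 0,"fingers": 65},
  {"x": 0,"y": 0,"z": 0,"ax": 0,"ay": 0,"az": 0,"fingers": 65},
  {"x": 0,"y": 0,"z": 0,"ax": 0,"ay": 0,"az": 0,"fingers": 65},
  {"x": 0,"y": 0,"z": 0,"ax": 0,"ay": 0,"az": 0,"fingers": 65},
])

```text
t: 34.6
eef_pos: [0.4926, 0.2656, 0.0529]
tool_rot: [-0.0, 0.905, 0.425, 0.001]
contact_force: [0.4, 0.2, 0.6]
gripper_width: 0.764
grasp_force: 0.0
```

jog_arm([
  {"x": 0,"y": 0,"z": -5,"ax": 0,"ay": 0,"az": 0,"fingers": 65},
  {"x": 0,"y": 0,"z": -12,"ax": 0,"ay": 0,"az": 0,"fingers": 65},
  {"x": 0,"y": 0,"z": -20,"ax": 0,"ay": 0,"az": 0,"fingers": 65},
  {"x": 0,"y": 0,"z": -25,"ax": 0,"ay": 0,"az": 0,"fingers": 65},
  {"x": 0,"y": 0,"z": -30,"ax": 0,"ay": 0,"az": 0,"fingers": 85},
  {"x": 0,"y": 0,"z": -30,"ax": 0,"ay": 0,"az": 0,"fingers": 85},
  {"x": 0,"y": 0,"z": -5,"ax": 0,"ay": 0,"az": 0,"fingers": 85},
  {"x": 0,"y": 0,"z": 0,"ax": 0,"ay": 0,"az": 0,"fingers": 85},
])

```text
t: 35.4
eef_pos: [0.4929, 0.2658, 0.1814]
tool_rot: [-0.001, 0.905, 0.425, 0.002]
contact_force: [-0.8, 0.4, -0.1]
gripper_width: 0.994
grasp_force: 0.0
```

jog_arm([
  {"x": 0,"y": 0,"z": 0,"ax": 0,"ay": 0,"az": -5,"fingers": 85},
  {"x": 0,"y": 0,"z": 0,"ax": 0,"ay": 0,"az": -5,"fingers": 85},
  {"x": 0,"y": 0,"z": 0,"ax": 0,"ay": 0,"az": -5,"fingers": 85},
  {"x": 0,"y": 0,"z": 0,"ax": 0,"ay": 0,"az": -5,"fingers": 85},
  {"x": 0,"y": 0,"z": 0,"ax": 0,"ay": 0,"az": -5,"fingers": 85},
  {"x": 0,"y": 0,"z": 0,"ax": 0,"ay": 0,"az": -5,"fingers": 85},
  {"x": 0,"y": 0,"z": 0,"ax": 0,"ay": 0,"az": -5,"fingers": 85},
  {"x": 0,"y": 0,"z": 0,"ax": 0,"ay": 0,"az": -3.8,"fingers": 85},
])

```text
t: 36.2
eef_pos: [0.4915, 0.2649, 0.1787]
tool_rot: [-0.0, 0.712, 0.702, -0.0]
contact_force: [-0.3, -0.3, 0.0]
gripper_width: 0.998
grasp_force: 0.0
```

```bash
python3 go.py 0.4525 -0.1195 0.14 -0.9
```

```text
t 36.2 pos [0.4915 0.2649 0.1787] yaw -0.8 tilt 0.03 F [-0.3 -0.3  0. ] w 85.3 g 0.0 q [-1.16  0.42  0.72  1.93 -0.34  0.92 -0.29]
shift mm now-axes [-384.9  -33.9   38.6]
turn first, deg [-0.03 -0.02  0.14] then shift [-385.   -33.    38.7]
```

jog_arm([
  {"x": -25,"y": -3,"z": 0,"ax": 0,"ay": 0,"az": 0.1,"fingers": 85},
  {"x": -40,"y": -4,"z": 0,"ax": 0,"ay": 0,"az": 0,"fingers": 85},
  {"x": -40,"y": -4,"z": 0,"ax": 0,"ay": 0,"az": 0,"fingers": 85},
  {"x": -40,"y": -4,"z": 0,"ax": 0,"ay": 0,"az": 0,"fingers": 85},
  {"x": -40,"y": -4,"z": 0,"ax": 0,"ay": 0,"az": 0,"fingers": 85},
  {"x": -40,"y": -4,"z": 0,"ax": 0,"ay": 0,"az": 0,"fingers": 85},
  {"x": -40,"y": -4,"z": 0,"ax": 0,"ay": 0,"az": 0,"fingers": 85},
  {"x": -40,"y": -3,"z": 0,"ax": 0,"ay": 0,"az": 0,"fingers": 85},
])

```text
t: 37.0
eef_pos: [0.4555, -0.0404, 0.1786]
tool_rot: [-0.001, 0.713, 0.701, 0.001]
contact_force: [0.9, 0.3, -0.5]
gripper_width: 0.997
grasp_force: 0.0
```

jog_arm([
  {"x": -40,"y": -3,"z": 0,"ax": 0,"ay": 0,"az": 0,"fingers": 85},
  {"x": -26,"y": 0,"z": 0,"ax": 0,"ay": 0,"az": 0,"fingers": 85},
  {"x": -14,"y": 0,"z": 0,"ax": 0,"ay": 0,"az": 0,"fingers": 85},
  {"x": 0,"y": 0,"z": 0,"ax": 0,"ay": 0,"az": 0,"fingers": 85},
  {"x": 0,"y": 0,"z": 10,"ax": 0,"ay": 0,"az": 0,"fingers": 85},
  {"x": 0,"y": 0,"z": 18,"ax": 0,"ay": 0,"az": 0,"fingers": 85},
  {"x": 0,"y": 0,"z": 10,"ax": 0,"ay": 0,"az": 0,"fingers": 85},
  {"x": 0,"y": 0,"z": 0,"ax": 0,"ay": 0,"az": 0,"fingers": 85},
])

```text
t: 37.8
eef_pos: [0.4512, -0.1177, 0.1395]
tool_rot: [-0.001, 0.713, 0.701, -0.0]
contact_force: [-0.0, -0.4, -0.3]
gripper_width: 0.994
grasp_force: 0.0
```

```bash
python3 go.py 0.4525 -0.1195 0.041 -0.9; python3 - <<'E'
from h import *
for n in("scene","top"):
    d=cam(n);cv2.imwrite(f"pics/{n}9.png",d["pixels"][:,:,::-1])
a=cv2.imread("pics/top9.png")[145:265,120:240];b=cv2.imread("pics/scene9.png")[180:300,190:420]
cv2.imwrite("pics/c9.png",np.hstack([cv2.resize(a,None,fx=2.2,fy=2.2),cv2.resize(b,None,fx=2.2,fy=2.2)]))
E
```

```text
t 37.8 pos [ 0.4512 -0.1177  0.1395] yaw -1.0 tilt 0.17 F [-0.  -0.4 -0.3] w 84.9 g 0.0 q [-0.55  0.34  0.81  2.17 -0.36  0.77  0.48]
shift mm now-axes [-2.   1.6 98.5]
turn first, deg [-0.14 -0.09 -0.05] then shift [-1.8  1.4 98.5]
```

View pics/c9.png

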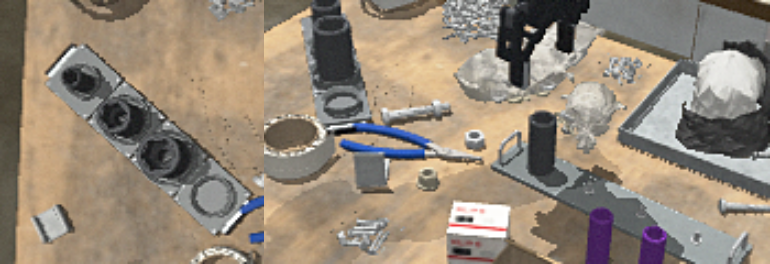

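The 16, 27 and 34 stand in their cups; only the 21 is left on the carrier. Grasping it.

jog_arm([
  {"x": -2,"y": 1.5,"z": 10,"ax": -0.1,"ay": -0.1,"az": 0,"fingers": 85},
  {"x": 0,"y": 0,"z": 20,"ax": 0,"ay": 0,"az": 0,"fingers": 85},
  {"x": 0,"y": 0,"z": 20,"ax": 0,"ay": 0,"az": 0,"fingers": 85},
  {"x": 0,"y": 0,"z": 20,"ax": 0,"ay": 0,"az": 0,"fingers": 85},
  {"x": 0,"y": 0,"z": 18,"ax": 0,"ay": 0,"az": 0,"fingers": 85},
  {"x": 0,"y": 0,"z": 10,"ax": 0,"ay": 0,"az": 0,"fingers": 85},
  {"x": 0,"y": 0,"z": 0,"ax": 0,"ay": 0,"az": 0,"fingers": 20},
  {"x": 0,"y": 0,"z": 0,"ax": 0,"ay": 0,"az": 0,"fingers": 20},
], force=60)

```text
t: 38.7
eef_pos: [0.4545, -0.1212, 0.0435]
tool_rot: [0.001, 0.714, 0.701, 0.001]
contact_force: [1.2, 0.5, 0.1]
gripper_width: 0.685
grasp_force: 0.0
```

jog_arm([
  {"x": 0,"y": 0,"z": 0,"ax": 0,"ay": 0,"az": 0,"fingers": 20},
  {"x": 0,"y": 0,"z": 0,"ax": 0,"ay": 0,"az": 0,"fingers": 20},
  {"x": 0,"y": 0,"z": 0,"ax": 0,"ay": 0,"az": 0,"fingers": 20},
  {"x": 0,"y": 0,"z": 0,"ax": 0,"ay": 0,"az": 0,"fingers": 20},
  {"x": 0,"y": 0,"z": 0,"ax": 0,"ay": 0,"az": 0,"fingers": 20},
  {"x": 0,"y": 0,"z": 0,"ax": 0,"ay": 0,"az": 0,"fingers": 20},
  {"x": 0,"y": 0,"z": 0,"ax": 0,"ay": 0,"az": 0,"fingers": 20},
  {"x": 0,"y": 0,"z": 0,"ax": 0,"ay": 0,"az": 0,"fingers": 20},
])

```text
t: 39.5
eef_pos: [0.4548, -0.121, 0.0441]
tool_rot: [0.002, 0.714, 0.701, 0.002]
contact_force: [-1.7, -0.5, 3.9]
gripper_width: 0.373
grasp_force: 58.9
```

jog_arm([
  {"x": 0,"y": 0,"z": -6,"ax": 0,"ay": 0,"az": 0,"fingers": 20},
  {"x": 0,"y": 0,"z": -12,"ax": 0,"ay": 0,"az": 0,"fingers": 20},
  {"x": 0,"y": 0,"z": -20,"ax": 0,"ay": 0,"az": 0,"fingers": 20},
  {"x": 0,"y": 0,"z": -25,"ax": 0,"ay": 0,"az": 0,"fingers": 20},
  {"x": 0,"y": 0,"z": -25,"ax": 0,"ay": 0,"az": 0,"fingers": 20},
  {"x": 0,"y": 0,"z": -25,"ax": 0,"ay": 0,"az": 0,"fingers": 20},
  {"x": 0,"y": 0,"z": -18,"ax": 0,"ay": 0,"az": 0,"fingers": 20},
  {"x": 0,"y": 0,"z": -9,"ax": 0,"ay": 0,"az": 0,"fingers": 20},
])

```text
t: 40.3
eef_pos: [0.4543, -0.1211, 0.1852]
tool_rot: [0.002, 0.714, 0.701, 0.002]
contact_force: [0.0, 0.4, -2.0]
gripper_width: 0.371
grasp_force: 59.7
```

jog_arm([
  {"x": 10,"y": 0,"z": 0,"ax": 0,"ay": 0,"az": 0,"fingers": 20},
  {"x": 20,"y": 0,"z": 0,"ax": 0,"ay": 0,"az": 0,"fingers": 20},
  {"x": 32,"y": 0,"z": 0,"ax": 0,"ay": 0,"az": 0,"fingers": 20},
  {"x": 35,"y": 0,"z": 0,"ax": 0,"ay": 0,"az": 0,"fingers": 20},
  {"x": 35,"y": 0,"z": 0,"ax": 0,"ay": 0,"az": 0,"fingers": 20},
  {"x": 35,"y": 0,"z": 0,"ax": 0,"ay": 0,"az": 0,"fingers": 20},
  {"x": 25,"y": 0,"z": 0,"ax": 0,"ay": 0,"az": 0,"fingers": 20},
  {"x": 12,"y": 0,"z": 0,"ax": 0,"ay": 0,"az": 0,"fingers": 20},
])

```text
t: 41.1
eef_pos: [0.4564, 0.0861, 0.1823]
tool_rot: [0.001, 0.712, 0.702, 0.0]
contact_force: [0.2, -0.3, -1.9]
gripper_width: 0.369
grasp_force: 59.7
```

jog_arm([
  {"x": 0,"y": 0,"z": 0,"ax": 0,"ay": 0,"az": 3,"fingers": 20},
  {"x": 0,"y": 0,"z": 0,"ax": 0,"ay": 0,"az": 6,"fingers": 20},
  {"x": 0,"y": 0,"z": 0,"ax": 0,"ay": 0,"az": 6,"fingers": 20},
  {"x": 0,"y": 0,"z": 0,"ax": 0,"ay": 0,"az": 6,"fingers": 20},
  {"x": 0,"y": 0,"z": 0,"ax": 0,"ay": 0,"az": 6,"fingers": 20},
  {"x": 0,"y": 0,"z": 0,"ax": 0,"ay": 0,"az": 6,"fingers": 20},
  {"x": 0,"y": 0,"z": 0,"ax": 0,"ay": 0,"az": 4,"fingers": 20},
  {"x": 0,"y": 0,"z": 0,"ax": 0,"ay": 0,"az": 2,"fingers": 20},
])

```text
t: 41.9
eef_pos: [0.4569, 0.0824, 0.1827]
tool_rot: [0.001, 0.907, 0.421, 0.001]
contact_force: [0.4, -0.3, -1.5]
gripper_width: 0.37
grasp_force: 59.6
```

```bash
python3 go.py 0.4006 0.1553 0.0525 -40
```

```text
t 41.9 pos [0.4569 0.0824 0.1827] yaw -40.2 tilt 0.13 F [ 0.4 -0.3 -1.5] w 31.6 g 59.6 q [-1.15  0.29  1.    2.14 -0.31  0.87 -0.66]
shift mm now-axes [ 19.2 -90.3 130. ]
turn first, deg [ 0.13 -0.03 -0.21] then shift [ 19.6 -89.9 130.2]
```

jog_arm([
  {"x": 4,"y": -10,"z": 0,"ax": 0.1,"ay": 0,"az": -0.2,"fingers": 20},
  {"x": 4,"y": -20,"z": 0,"ax": 0,"ay": 0,"az": 0,"fingers": 20},
  {"x": 5,"y": -25,"z": 0,"ax": 0,"ay": 0,"az": 0,"fingers": 20},
  {"x": 4,"y": -20,"z": 0,"ax": 0,"ay": 0,"az": 0,"fingers": 20},
  {"x": 2.5,"y": -15,"z": 0,"ax": 0,"ay": 0,"az": 0,"fingers": 20},
  {"x": 0,"y": 0,"z": 0,"ax": 0,"ay": 0,"az": 0,"fingers": 20},
  {"x": 0,"y": 0,"z": 10,"ax": 0,"ay": 0,"az": 0,"fingers": 20},
  {"x": 0,"y": 0,"z": 15,"ax": 0,"ay": 0,"az": 0,"fingers": 20},
])

```text
t: 42.7
eef_pos: [0.4016, 0.1562, 0.1584]
tool_rot: [-0.001, 0.905, 0.425, 0.002]
contact_force: [0.2, -0.3, -2.1]
gripper_width: 0.374
grasp_force: 59.9
```

jog_arm([
  {"x": 0,"y": 0,"z": 20,"ax": 0,"ay": 0,"az": 0,"fingers": 20},
  {"x": 0,"y": 0,"z": 20,"ax": 0,"ay": 0,"az": 0,"fingers": 20},
  {"x": 0,"y": 0,"z": 20,"ax": 0,"ay": 0,"az": 0,"fingers": 20},
  {"x": 0,"y": 0,"z": 10,"ax": 0,"ay": 0,"az": 0,"fingers": 20},
  {"x": 0,"y": 0,"z": 5,"ax": 0,"ay": 0,"az": 0,"fingers": 20},
  {"x": 0,"y": 0,"z": 0,"ax": 0,"ay": 0,"az": 0,"fingers": 20},
  {"x": 0,"y": 0,"z": 0,"ax": 0,"ay": 0,"az": 0,"fingers": 20},
  {"x": 0,"y": 0,"z": 0,"ax": 0,"ay": 0,"az": 0,"fingers": 20},
])

```text
t: 43.5
eef_pos: [0.4016, 0.1561, 0.0838]
tool_rot: [-0.0, 0.906, 0.424, 0.002]
contact_force: [-0.1, -0.9, -1.7]
gripper_width: 0.371
grasp_force: 59.9
```

```bash
python3 go.py 0.4006 0.1553 0.0525 -40; python3 - <<'E'
from h import *
for n in("scene","top"):
    d=cam(n);cv2.imwrite(f"pics/{n}10.png",d["pixels"][:,:,::-1])
a=cv2.imread("pics/top10.png")[145:265,120:240];b=cv2.imread("pics/scene10.png")[150:270,170:290]
cv2.imwrite("pics/c10.png",np.hstack([cv2.resize(a,None,fx=3.3,fy=3.3),cv2.resize(b,None,fx=3.3,fy=3.3)]))
E
```

```text
t 43.5 pos [0.4016 0.1561 0.0838] yaw -39.8 tilt 0.2 F [-0.1 -0.9 -1.7] w 31.7 g 59.9 q [-1.18  0.41  0.81  2.29 -0.52  0.63 -0.67]
shift mm now-axes [-1.4 -0.3 31.3]
turn first, deg [ 0.06 -0.19  0.17] then shift [-1.3 -0.2 31.3]
```

View pics/c10.png

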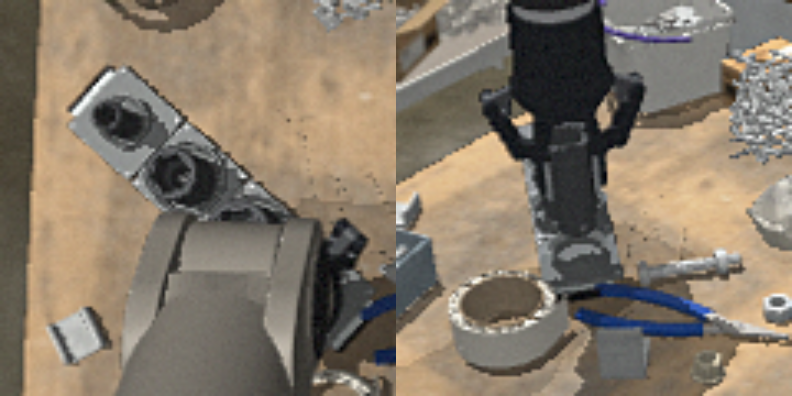

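```bash
python3 - <<'E'
from h import *
d=cam("scene")
print((proj(d,[(.4016,.1561,.046),(.4016,.1561,.027),(.4016,.1561,.014),(.4016,.1561,.122),(.4006,.1553,.027)])-[170,150])*3.3+[396,0])
E
```

```text
[[574.452933   227.06253949]
 [576.35517751 245.0586843 ]
 [577.63797514 257.18690715]
 [566.50308586 151.70572468]
 [576.23966624 245.89894183]]
```

The projection puts the socket foot over the cup centre (577,245). Lowering.

jog_arm([
  {"x": -1.3,"y": 0,"z": 6,"ax": 0,"ay": 0,"az": 0,"fingers": 20},
  {"x": 0,"y": 0,"z": 8,"ax": 0,"ay": 0,"az": 0,"fingers": 20},
  {"x": 0,"y": 0,"z": 6,"ax": 0,"ay": 0,"az": 0,"fingers": 20},
  {"x": 0,"y": 0,"z": 4,"ax": 0,"ay": 0,"az": 0,"fingers": 20},
  {"x": 0,"y": 0,"z": 3,"ax": 0,"ay": 0,"az": 0,"fingers": 20},
  {"x": 0,"y": 0,"z": 2.5,"ax": 0,"ay": 0,"az": 0,"fingers": 20},
  {"x": 0,"y": 0,"z": 1,"ax": 0,"ay": 0,"az": 0,"fingers": 20},
  {"x": 0,"y": 0,"z": 0,"ax": 0,"ay": 0,"az": 0,"fingers": 20},
])

```text
t: 44.45
eef_pos: [0.4003, 0.1548, 0.0526]
tool_rot: [-0.0, 0.906, 0.424, 0.001]
contact_force: [-0.3, -0.5, -2.1]
gripper_width: 0.376
grasp_force: 59.9
```

jog_arm([
  {"x": 0,"y": 0,"z": 1,"ax": 0,"ay": 0,"az": 0,"fingers": 20},
  {"x": 0,"y": 0,"z": 0,"ax": 0,"ay": 0,"az": 0,"fingers": 20},
  {"x": 0,"y": 0,"z": 0,"ax": 0,"ay": 0,"az": 0,"fingers": 55},
  {"x": 0,"y": 0,"z": 0,"ax": 0,"ay": 0,"az": 0,"fingers": 55},
  {"x": 0,"y": 0,"z": 0,"ax": 0,"ay": 0,"az": 0,"fingers": 55},
  {"x": 0,"y": 0,"z": 0,"ax": 0,"ay": 0,"az": 0,"fingers": 55},
  {"x": 0,"y": 0,"z": 0,"ax": 0,"ay": 0,"az": 0,"fingers": 55},
  {"x": 0,"y": 0,"z": 0,"ax": 0,"ay": 0,"az": 0,"fingers": 55},
])

```text
t: 45.25
eef_pos: [0.4003, 0.1548, 0.0516]
tool_rot: [-0.0, 0.906, 0.424, 0.001]
contact_force: [0.5, -0.1, 0.5]
gripper_width: 0.642
grasp_force: 0.0
```

jog_arm([
  {"x": 0,"y": 0,"z": -5,"ax": 0,"ay": 0,"az": 0,"fingers": 55},
  {"x": 0,"y": 0,"z": -12,"ax": 0,"ay": 0,"az": 0,"fingers": 55},
  {"x": 0,"y": 0,"z": -20,"ax": 0,"ay": 0,"az": 0,"fingers": 55},
  {"x": 0,"y": 0,"z": -25,"ax": 0,"ay": 0,"az": 0,"fingers": 55},
  {"x": 0,"y": 0,"z": -30,"ax": 0,"ay": 0,"az": 0,"fingers": 55},
  {"x": 0,"y": 0,"z": -30,"ax": 0,"ay": 0,"az": 0,"fingers": 55},
  {"x": 0,"y": 0,"z": -10,"ax": 0,"ay": 0,"az": 0,"fingers": 55},
  {"x": 0,"y": 0,"z": 0,"ax": 0,"ay": 0,"az": 0,"fingers": 55},
])

```text
t: 46.05
eef_pos: [0.4009, 0.1554, 0.185]
tool_rot: [-0.001, 0.906, 0.424, 0.003]
contact_force: [-0.3, 0.9, -0.2]
gripper_width: 0.648
grasp_force: 0.0
```

jog_arm([
  {"x": -10,"y": 20,"z": 0,"ax": 0,"ay": 0,"az": 0,"fingers": 55},
  {"x": -20,"y": 30,"z": 0,"ax": 0,"ay": 0,"az": 0,"fingers": 55},
  {"x": -20,"y": 30,"z": 0,"ax": 0,"ay": 0,"az": 0,"fingers": 55},
  {"x": -20,"y": 30,"z": 0,"ax": 0,"ay": 0,"az": 0,"fingers": 55},
  {"x": -20,"y": 30,"z": 0,"ax": 0,"ay": 0,"az": 0,"fingers": 55},
  {"x": -10,"y": 10,"z": 0,"ax": 0,"ay": 0,"az": 0,"fingers": 55},
  {"x": 0,"y": 0,"z": 0,"ax": 0,"ay": 0,"az": 0,"fingers": 55},
  {"x": 0,"y": 0,"z": 0,"ax": 0,"ay": 0,"az": 0,"fingers": 55},
])

```text
t: 46.85
eef_pos: [0.4506, -0.0178, 0.1829]
tool_rot: [-0.0, 0.906, 0.424, 0.0]
contact_force: [0.3, 0.9, 0.0]
gripper_width: 0.645
grasp_force: 0.0
```

```bash
python3 go.py; python3 - <<'E'
from h import *
for n in("scene","top"):
    d=cam(n);cv2.imwrite(f"pics/{n}11.png",d["pixels"][:,:,::-1])
    for P in [(.5394,.3207,.086),(.4931,.2656,.094),(.4469,.2104,.098),(.4006,.1553,.090)]:
        o=(170,150) if n=="scene" else (120,145); print(n,((proj(d,[P])[0]-o)*3.3).round())
a=cv2.imread("pics/top11.png")[145:265,120:240];b=cv2.imread("pics/scene11.png")[150:270,170:290]
cv2.imwrite("pics/c11.png",np.hstack([cv2.resize(a,None,fx=3.3,fy=3.3),cv2.resize(b,None,fx=3.3,fy=3.3)]))
E
```

```text
t 46.9 pos [ 0.4506 -0.0178  0.1829] yaw -39.9 tilt 0.05 F [0.3 0.9 0. ] w 55.1 g 0.0 q [-0.98  0.27  1.05  2.17 -0.3   0.86 -0.45]
scene [149.  74.]
scene [156. 101.]
scene [164. 135.]
scene [174. 185.]
top [107. 113.]
top [172. 172.]
top [240. 233.]
top [311. 295.]
```

View pics/c11.png

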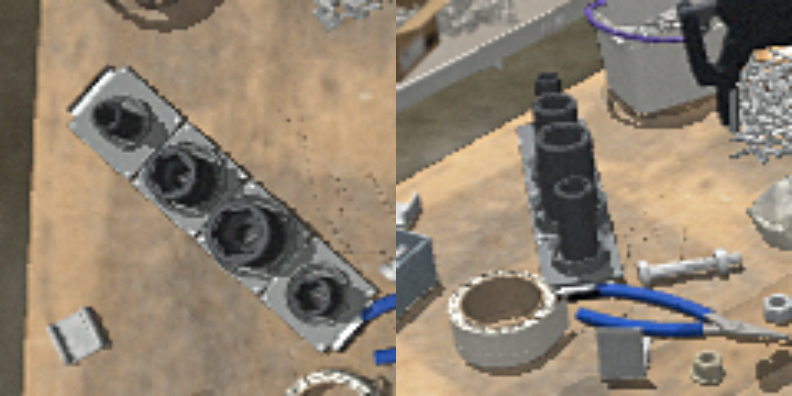

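All four stand upright. Their mouths are within about 5 crop px (roughly 4 mm) of the seated positions I predicted, and the gripper is clear of them. Handing in.

```bash
python3 -c "
from station import bot
print(bot.hand_in())"
```

```text
the job is handed in; nothing more can be done
None
```

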